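# Clear the paddle board and hold it out over the worktop's end

### The arm

A 6-joint arm with a two-finger parallel gripper is mounted at the origin on a cart in front of the work surface, level with it; the furniture and walls round the work are solid. World frame = base frame: x ahead of the robot, y to its left, z up, the work surface at z = 0. Lengths are in m, angles in degrees, forces in N, time in s.
With the tool pointing down it reaches from about 0.35 to 0.85 m from the base axis. Payload 8.1 kg.
Tool frame: the origin (TCP) lies at the very end of the fingers, on their centre line; the grasp point (between the pads) lies r.grip_point_offset behind it (r.grip_point_offset is the distance from the TCP to the grasp point, in m); z points along the fingers, x is the direction in which the jaws open and shut, and the axes are right-handed (so a half turn about z gives the same grasp; the last joint's range is limited). The gripper opens to 93 mm and grips with 3 to 60 N. Pads are 15 mm wide; open, the fingers measure 128 mm over their backs; the gripper's body (75 mm by 188 mm) begins 65 mm behind the grasp point.
Start: joints at [66.326, 7.471, 85.268, -0, 87.261, -4.893], TCP at [0.193, 0.568, 0.186] pointing down, gripper open.
Joint ranges: [-169.43, 169.43], [-51.17, 129.36], [1.28, 143.12], [-76.62, 256.62], [0, 156.53], [-152.29, 152.29]. Speed limits (degrees/s): [136.94, 136.94, 159.86, 180, 180, 180].

### API

Orientations are given as [roll, pitch, yaw] about the fixed x, y, z axes, in that order (R = Rz(yaw) Ry(pitch) Rx(roll)).
In Python, from station import r gives the robot as it stands.
- The arm moves only by the tool send_rows, never from a script. Its argument "series" is a list of rows, each a list of 7 numbers: the shift along the tool's x, y, z in mm, then the turn, a rotation vector about the tool's x, y, z in rad, then the opening, from -1 (shut) to 1 (fully open), so that 0 is half open. A call has 1 to 8 rows; each row is the pose to reach, as a shift and turn from the pose commanded when the call began, along the tool's axes at that moment; what a row does not reach only later rows make up. A row lasts 1/12 s, in which the tool goes at most 41.7 mm and 7.16 degrees, less where a joint would pass 70% of its speed; a pose out of reach is approached as far as the arm can. A call with a gripper value outside its range is refused whole. The fingers move at their own pace and stop on an object; "newtons" is the grip in N (left out, the last holds). Time passes only in rows, so rows that repeat a pose let the fingers close. It gives the time, the measured TCP pose, the force and the opening at its end, in the units of the state.
- r.read_state(): the state, without advancing time (a new reading comes with each control period).
- r.snapshot(name): name is "scene" or "top" or "wrist"; returns a dict with "img" (420x560x3 uint8, blue, green, red), "depth" (420x560 float32, m along the optical axis (not along the pixel's ray), 0 where there is no reading), "camera_matrix" (3x3 intrinsics, pixels), "T" (4x4, takes a point from camera to world coordinates); the wrist camera has in their place "mount" (4x4, takes a point from camera to tool coordinates, whose origin is the TCP and whose axes are the tool frame's). Camera axes: x right, y down, z forward; pixel columns grow to the right and rows downward; lengths in m; the calibration is good to about 2 mm. A picture is of the moment at which its call begins: read the wrist's pose just before it.
- r.close_job(): hands the job in, once; it reports no verdict.
The state is a dict: "time": time; "q": joint angles; "qd": joint speeds; "joint_torque": joint torques, N m; "tool_pos": TCP position; "tool_rot": TCP orientation; "wrist_force": force on the tool from outside, world axes, zero at the start; "moment": the same for the moment, N m; "grip_width": finger opening in m.
Only numpy, scipy, OpenCV 4.12 (cv2) and the standard library are available. Lean on these libraries where they do the work, as an engineer would, in place of code of your own. Each camera call takes 0.05 s, during which the arm holds its last target.

### The job

The brown bottle has fallen over on the wooden paddle board: first stand it upright in the empty middle place of the spice tray, between the two jars, and let go of it. Then slide the board by its handle, flat on the worktop and not lifted, out over the free right-hand end of the worktop until the red line across the board lies right along that end edge, so that I can sweep the board off over the bin. The board would tip off there, so finish with the gripper still holding it level (keep holding, do not let go), and leave the jars, the pepper mill and the timer where they are.

Things in the scene. Friction and masses are not known exactly. Their poses are not given: they have to be found in the camera images.
- board: Wooden paddle board flat on the worktop, loose, 20 mm thick, 0.5 to 0.8 kg. Origin: centre of the blade's underside; z up. Blade 180 mm along x, 240 mm along y (-120 to +120). The handle, 30 mm wide, 20 mm thick, runs along +y from y = +120 to +255 mm. Balance point at y = +16 mm. At the start +y points roughly to world +y (left) and the blade's free end to the worktop's right-hand end.
- line_near (a point): End of the red marker line at the blade's -x side, on the board's top face. The line is 6 mm wide, runs straight across the blade along the board's x and moves with the board; it is set at board y = +30 to +70 mm, differing from start to start.
- line_far (a point): The other end of the red line, at the blade's +x side, 180 mm from line_near.
- edge (a point): A point on the upper edge of the worktop's free right-hand end. The edge is straight and runs along world x; beyond it (smaller y) there is no surface. The worktop is at z = 0.
- bottle: Brown glass-look extract bottle with a white screw cap, 129 mm tall, 58 mm in diameter over the straight body (up to 82 mm from the base; the shoulder narrows above), cap 32 mm in diameter, 0.26 kg. Origin at the centre of its base, its z runs along its axis to the cap. At the start it lies on the board's blade with the cap toward the handle.
- tray: Low light-wood tray fixed to the worktop, 270 mm along its x, 86 mm along its y, walls 5 mm thick and 16 mm high; its inner floor is 5 mm above the worktop. Origin at the centre of its underside, which is also the centre of the empty middle place. A jar stands 93 mm from the centre at each end. A wall cabinet hangs over the rear of the worktop, 0.45 m up from about x = 0.6 on: carry low.
- sprinkle_a: Small jar of decorations with grey screw lid, 67 mm in diameter and 67 mm tall, loose, standing in one end of the tray. Origin at the centre of its base.
- sprinkle_b: The same kind of jar with other contents, in the other end of the tray. Origin at the centre of its base.
- mill: Dark wooden pepper mill standing upright, 58 mm in diameter, 150 mm tall, loose bystander on the worktop. Origin at the centre of its base.
- timer: Green and cream twist timer, 69 mm in diameter, 60 mm tall, loose bystander on the worktop. Origin at the centre of its base.
Not all that is in view belongs to the job. Leave any blue, pink or turquoise look-alike of the sprinkle_b alone.

How it is judged (in metres and radians):
On the way:
1. the bottle stands upright in the tray's middle place, let go (angle between bottle's own z axis and vertical below 0.1 rad and x of bottle in the frame of tray between -0.05 and 0.05 m and y of bottle in the frame of tray between -0.025 and 0.025 m and height (world z) of bottle below 0.012 m and contact force between bottle and the fingers below 0.1 N), for 0.3 s.
At the end, for the whole second after the job is handed in: Bottle upright (6 deg), let go, on the tray floor within 50 mm along and 25 mm across of its centre. Both ends of the red line within 12 mm of the end edge; board level (3 deg), flat on the worktop (8 mm), still, held by the fingers (over 1 N), touching no other object (all of step 1 and y of line_near in the frame of edge between -0.012 and 0.012 m and y of line_far in the frame of edge between -0.012 and 0.012 m and angle between board's own z axis and vertical below 0.05 rad and height (world z) of board between -0.008 and 0.008 m and linear speed of board below 0.02 m/s and contact force between the fingers and board above 1 N and contact force between board and sprinkle_a below 0.2 N and contact force between board and sprinkle_b below 0.2 N and contact force between board and mill below 0.2 N and contact force between board and timer below 0.2 N and contact force between board and bottle below 0.2 N); the arm keeps its last pose, push and grip.
It fails at once if the board is tipped or dropped (angle between board's own z axis and vertical above 0.15 rad).
It fails at once if the board is lifted off the worktop instead of slid (height (world z) of board above 0.03 m).
It fails at once if a jar in the tray is pushed more than 30 mm or knocked over (distance of any of sprinkle_a, sprinkle_b from where it was at the start of the episode above 0.03 m or angle between any of sprinkle_a, sprinkle_b's own z axis and vertical above 0.35 rad).
It fails at once if the pepper mill or the timer is pushed more than 30 mm or knocked over (distance of any of mill, timer from where it was at the start of the episode above 0.03 m or angle between any of mill, timer's own z axis and vertical above 0.35 rad).
It also fails if it takes over 51 s, if anything falls off the work surface, if the arm or the gripper's body presses on something with over 40 N, if the wrist force passes 120 N, or if a joint passes its speed limit or range.

## Working session

There is one attempt and no reset: what is moved stays moved. The work goes in short steps, Python scripts to look and compute and a tool call to move; the robot and the scene stay as the last step left them, time stands still between calls to the robot, and variables do not carry over. Pictures are saved under pics/ and viewed, and the job is handed in when it is done.

Besides the shell and the picture viewer there is one more tool, called after "Request:" as name([rows], argument=value, ...), one row to a line, values as JSON. send_rows: Moves the arm, as the interface text tells. Its arguments: {"type":"object","properties":{"series":{"type":"array","items":{"type":"array","items":{"type":"number"}}},"newtons":{"type":"number"}},"required":["series"]}

```bash
mkdir -p pics; ls
python3 - <<'E'
from station import r
import cv2
print(r.read_state()); print(r.grip_point_offset)
for n in ("scene","top","wrist"):
    s=r.snapshot(n); cv2.imwrite(f"pics/{n}0.png",s["img"]); print(n,s["camera_matrix"].tolist(),(s["T"] if "T" in s else s["mount"]).round(4).tolist())
    import numpy as np; np.savez(f"{n}0.npz",**s)
E
```

```text
pics
{'time': 0.0, 'q': array([ 6.63261543e+01,  7.51380776e+00,  8.53297371e+01, -8.55883290e-04,
        8.72604987e+01, -4.89240294e+00]), 'qd': array([-0.016031  , -0.06558292, -0.06704654,  0.00493475, -0.00680244,
       -0.10773733]), 'joint_torque': array([ 5.15600223e-04, -5.59860563e+01, -4.91750443e+01,  7.65727786e-02,
        3.58987204e-02, -1.66243603e-04]), 'tool_pos': array([0.19290116, 0.5674838 , 0.18489666]), 'tool_rot': array([-1.79991978e+02,  1.03737384e-01,  7.12186061e+01]), 'wrist_force': array([-0.2697982 ,  0.09404592, -0.48362306]), 'moment': array([0.03157827, 0.00993057, 0.01494569]), 'grip_width': 0.09276558802836493}
0.0188
scene [[488.18118703841554, 0.0, 283.5868379868817], [0.0, 488.18118703841554, 204.4160494305449], [0.0, 0.0, 1.0]] [[0.6812, -0.4111, 0.6058, -0.3707], [-0.732, -0.3933, 0.5563, -0.8253], [0.0096, -0.8224, -0.5688, 0.9002], [0.0, 0.0, 0.0, 1.0]]
top [[482.08421171013146, 0.0, 282.88603617165944], [0.0, 482.08421171013146, 214.11892343304643], [0.0, 0.0, 1.0]] [[0.0082, -0.999, 0.0445, 0.4667], [-1.0, -0.0083, -0.0037, -0.003], [0.0041, -0.0445, -0.999, 1.5502], [0.0, 0.0, 0.0, 1.0]]
wrist [[307.327276352771, 0.0, 271.4032955016636], [0.0, 307.327276352771, 208.6055740403601], [0.0, 0.0, 1.0]] [[1.0, 0.0003, 0.0014, 0.0001], [-0.0007, 0.9554, 0.2953, -0.0829], [-0.0013, -0.2953, 0.9554, -0.1994], [0.0, 0.0, 0.0, 1.0]]
```

View pics/scene0.png

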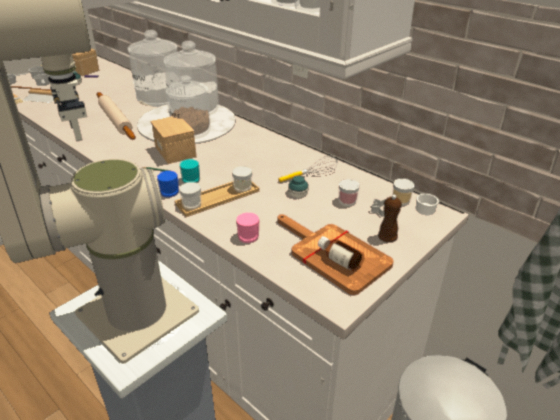

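View pics/top0.png

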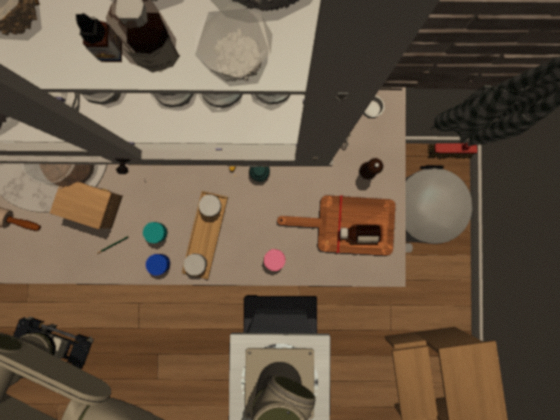

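View pics/wrist0.png

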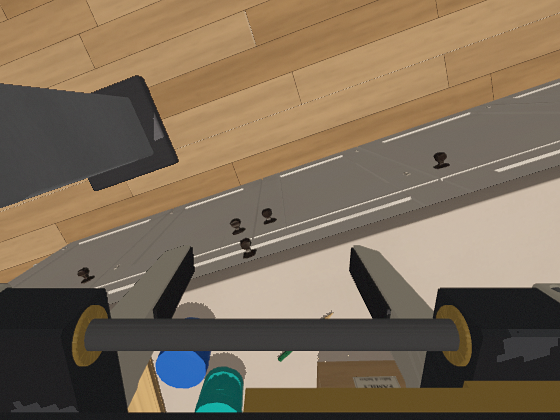

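```bash
cat > h.py <<'E'
import numpy as np, cv2
from scipy.spatial.transform import Rotation as R
def load(n): return dict(np.load(n))
def toolT(st):
    T=np.eye(4); T[:3,:3]=R.from_euler('xyz',st["tool_rot"],degrees=True).as_matrix(); T[:3,3]=st["tool_pos"]; return T
def camT(s,st=None): return s["T"] if "T" in s else toolT(st)@s["mount"]
def ray(s,uv,z,T=None):
    T=s["T"] if T is None else T
    uv=np.atleast_2d(np.asarray(uv,float)); d=np.c_[uv,np.ones(len(uv))]@np.linalg.inv(s["camera_matrix"]).T@T[:3,:3].T
    t=(z-T[2,3])/d[:,2]; return T[:3,3]+d*t[:,None]
def cloud(s,T=None):
    T=s["T"] if T is None else T
    h,w=s["depth"].shape; u,v=np.meshgrid(np.arange(w),np.arange(h)); Z=s["depth"]
    p=np.stack([u,v,np.ones_like(u)],-1)@np.linalg.inv(s["camera_matrix"]).T*Z[...,None]
    return p@T[:3,:3].T+T[:3,3]
def proj(s,P,T=None):
    T=s["T"] if T is None else T
    p=(np.atleast_2d(P)-T[:3,3])@T[:3,:3]@s["camera_matrix"].T; return p[:,:2]/p[:,2:]
E
python3 - <<'E'
from h import *
for n,(x0,x1,y0,y1) in {"top":(130,430,85,295),"scene":(150,450,140,300)}.items():
    s=load(n+"0.npz"); cv2.imwrite(f"pics/{n}0z.png",cv2.resize(s["img"][y0:y1,x0:x1],None,fx=2.66,fy=2.66,interpolation=cv2.INTER_CUBIC))
s=load("top0.npz")
for nm,uv,z in [("edge",[(406,110),(406,280)],0),("jarA",[(209,206)],.067),("jarB",[(194,265)],.067),("bladecorners",[(321,196),(394,198),(392,255),(319,250)],.02),("handleend",[(279,220)],.02),("mill",[(370,170)],.1),("timer",[(259,173)],.06),("pink",[(274,261)],.06),("capbot",[(343,233),(382,234)],.045)]:
    print(nm,ray(s,uv,z).round(3).tolist())
c=cloud(s)
for uv in [(206,236),(230,240),(300,200),(300,221),(368,234),(343,233),(209,206),(390,225),(300,250)]: print(uv,c[uv[1],uv[0]].round(3))
E
```

```text
edge [[0.878, -0.406, 0.0], [0.328, -0.405, 0.0]]
jarA [[0.556, 0.219, 0.067]]
jarB [[0.374, 0.263, 0.067]]
bladecorners [[0.594, -0.13, 0.02], [0.589, -0.362, 0.02], [0.408, -0.355, 0.02], [0.422, -0.124, 0.02]]
handleend [[0.516, 0.004, 0.02]]
mill [[0.667, -0.271, 0.1]]
timer [[0.66, 0.067, 0.06]]
pink [[0.388, 0.018, 0.06]]
capbot [[0.476, -0.197, 0.045], [0.474, -0.319, 0.045]]
(206, 236) [0.463 0.236 0.009]
(230, 240) [0.451 0.16  0.   ]
(300, 200) [ 0.582 -0.064 -0.001]
(300, 221) [ 0.513 -0.063  0.022]
(368, 234) [ 0.474 -0.268  0.081]
(343, 233) [ 0.476 -0.194  0.069]
(209, 206) [0.556 0.219 0.069]
(390, 225) [ 0.503 -0.349  0.019]
(300, 250) [ 0.421 -0.065 -0.004]
```

View pics/top0z.png

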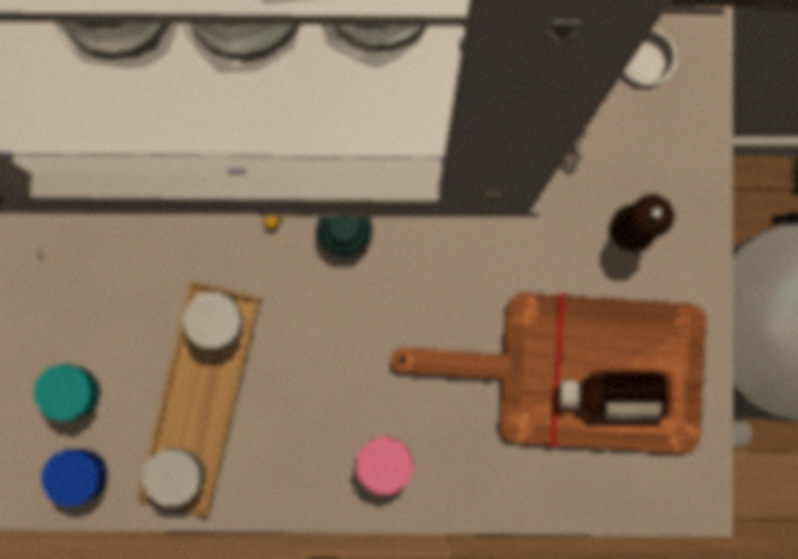

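View pics/scene0z.png

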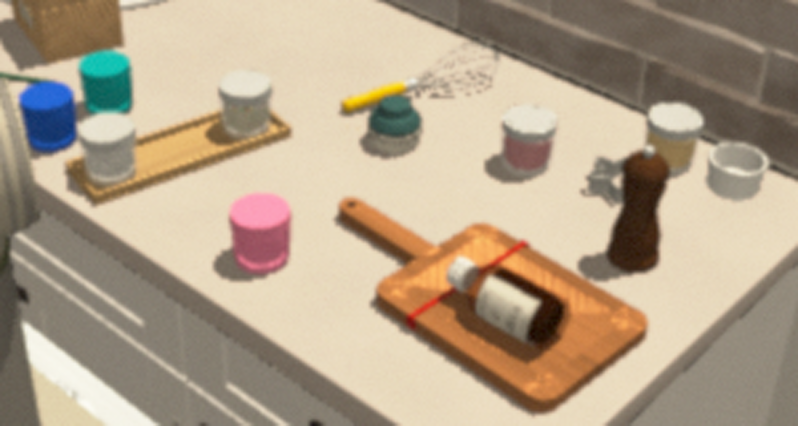

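```bash
cat >> h.py <<'E'
def go(st,pos,rpy):
    T=toolT(st); G=R.from_euler('xyz',rpy,degrees=True).as_matrix()
    d=T[:3,:3].T@(np.array(pos)-T[:3,3])*1000; w=R.from_matrix(T[:3,:3].T@G).as_rotvec()
    print("shift",d.round(1).tolist(),"rot",w.round(4).tolist(), "rows>=",max(np.linalg.norm(d)/41.7,np.degrees(np.linalg.norm(w))/7.16).round(1))
E
python3 - <<'E'
from station import r
from h import *
st=r.read_state(); go(st,[.44,.22,.25],[180,0,0])
E
```

```text
shift [-249.7, 345.8, -64.5] rot [0.0008, 0.0013, 1.243] rows>= 10.3
```

Request:
send_rows([
  [-250,346,-65,0,0,1.243,1],
  [-250,346,-65,0,0,1.243,1],
  [-250,346,-65,0,0,1.243,1],
  [-250,346,-65,0,0,1.243,1],
  [-250,346,-65,0,0,1.243,1],
  [-250,346,-65,0,0,1.243,1],
  [-250,346,-65,0,0,1.243,1],
  [-250,346,-65,0,0,1.243,1],
])

```text
time: 0.82
tool_pos: [0.3844, 0.2975, 0.2363]
tool_rot: [-180.0, 0.0, 13.6]
wrist_force: [0.4, 0.2, -0.5]
grip_width: 0.0932
```

Run:
```python
from station import r
from h import *
st=r.read_state(); print(st["q"].round(2));go(st,[.44,.22,.25],[180,0,0])
```

```text
[ 31.69 -11.31  98.42   0.    92.89  18.11]
shift [35.8, 88.4, -13.7] rot [-0.0, 0.0, 0.2371] rows>= 2.3
```

Request:
send_rows([
  [36,88,-14,0,0,0.237,1],
  [36,88,-14,0,0,0.237,1],
  [36,88,-14,0,0,0.237,1],
  [36,88,-14,0,0,0.237,1],
  [36,88,-14,0,0,0.237,1],
])

```text
time: 1.23
tool_pos: [0.44, 0.2224, 0.2499]
tool_rot: [-180.0, 0.0, 0.3]
wrist_force: [-0.4, 0.8, -0.5]
grip_width: 0.093
```

Run:
```python
from station import r
from h import *
st=r.read_state(); s=r.snapshot("wrist"); np.savez("w1.npz",Tw=camT(s,st),**s); cv2.imwrite("pics/w1.png",s["img"]); print(st["tool_pos"],st["tool_rot"],st["q"].round(1))
```

```text
[0.44001972 0.22237748 0.24986327] [-1.79979097e+02  3.77989241e-02  3.16002412e-01] [ 20.8 -10.3  96.1   0.   94.2  20.5]
```

View pics/w1.png

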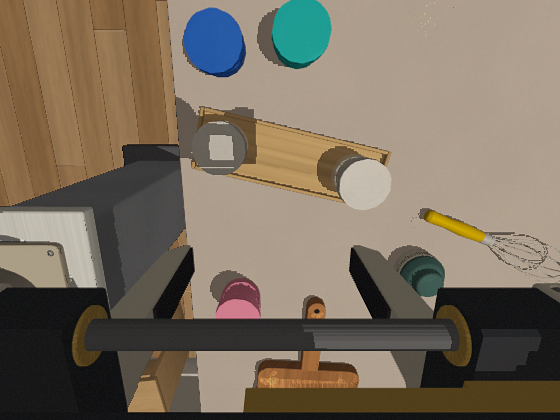

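Run:
```python
from h import *
s=load("w1.npz");T=s["Tw"]
cv2.imwrite("pics/w1z.png",cv2.resize(s["img"][90:230,170:430],None,fx=3,fy=3,interpolation=cv2.INTER_CUBIC))
c=cloud(s,T)
# points with tray rim height
m=(c[...,2]>.006)&(c[...,2]<.022)&(c[...,0]>.3)&(c[...,0]<.65)&(c[...,1]>.12)&(c[...,1]<.36)
m=cv2.morphologyEx(m.astype(np.uint8),cv2.MORPH_OPEN,np.ones((2,2)))
P=c[m>0]; rect=cv2.minAreaRect((P[:,:2]*1000).astype(np.float32)); print(rect,len(P))
b=(c[...,2]>.0605)&(c[...,2]<.08)
n,l,st,ce=cv2.connectedComponentsWithStats(b.astype(np.uint8))
for i in range(1,n):
    if st[i,4]>200:
        Q=c[l==i]; cc,rr=cv2.minEnclosingCircle((Q[:,:2]*1000).astype(np.float32)); print(st[i],ce[i].round(),cc,rr,Q[:,2].mean())
print(c[280,300], c[200,260], c[150,270])
```

```text
((470.87396240234375, 246.08499145507812), (101.99478912353516, 276.9313049316406), 77.25760650634766) 1653
[ 272    0   60   65 3107] [301.  31.] (472.10675048828125, 393.1890869140625) 33.4185676574707 0.06757492240194357
[ 184    7   59   67 3075] [213.  40.] (373.83428955078125, 382.7536926269531) 33.32392501831055 0.06768435536718208
[ 192  121   55   55 2370] [219. 148.] (375.4254455566406, 265.01385498046875) 33.41974639892578 0.07234729414916204
[ 337  157   55   53 2227] [364. 183.] (556.5783081054688, 221.54156494140625) 33.62651443481445 0.07202114328237672
[215 296  45  23 827] [237. 309.] (390.7735595703125, 23.548160552978516) 32.4691162109375 0.06653368323541595
[4.87886254e-01 4.42818313e-02 3.01561267e-04] [4.22674695e-01 1.80529471e-01 3.85006810e-04] [0.43749152 0.25607182 0.00538962]
```

View pics/w1z.png

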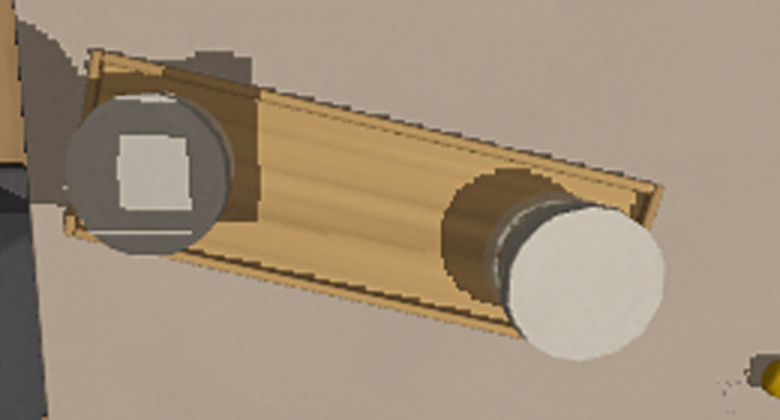

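Run:
```python
from h import *
from station import r
s=load("w1.npz");T=s["Tw"]
p=ray(s,[(201.7,107.3),(390.7,151.7),(192.3,168)],.016,T);print(p, (p[1]+p[2])/2, np.linalg.norm(p[1]-p[0]),np.linalg.norm(p[2]-p[0]),np.degrees(np.arctan2(*(p[1]-p[0])[[1,0]])))
go(r.read_state(),[.47,-.22,.24],[180,0,0])
```

```text
[[0.34577643 0.31320255 0.016     ]
 [0.60591615 0.25597986 0.016     ]
 [0.32748481 0.2313205  0.016     ]] [0.46670048 0.24365018 0.016     ] 0.26635898691612964 0.08390026245346548 -12.405727552911873
shift [27.5, 443.3, 9.5] rot [-0.0003, 0.0011, 0.007] rows>= 10.7
```

Request:
send_rows([
  [27,443,10,0,0,0,1],
  [27,443,10,0,0,0,1],
  [27,443,10,0,0,0,1],
  [27,443,10,0,0,0,1],
  [27,443,10,0,0,0,1],
  [27,443,10,0,0,0,1],
  [27,443,10,0,0,0,1],
  [27,443,10,0,0,0,1],
])

```text
time: 1.95
tool_pos: [0.4621, -0.1098, 0.2423]
tool_rot: [-180.0, -0.0, 0.6]
wrist_force: [0.4, 0.2, 0.1]
grip_width: 0.0932
```

Request:
send_rows([
  [0,110,0,0,0,0,1],
  [0,110,0,0,0,0,1],
  [0,110,0,0,0,0,1],
  [0,110,0,0,0,0,1],
  [0,110,0,0,0,0,1],
])

```text
time: 2.37
tool_pos: [0.463, -0.2193, 0.2418]
tool_rot: [-179.9, 0.1, 0.4]
wrist_force: [0.8, 1.7, 0.3]
grip_width: 0.093
```

Run:
```python
from station import r
from h import *
st=r.read_state(); s=r.snapshot("wrist"); np.savez("w2.npz",Tw=camT(s,st),**s); cv2.imwrite("pics/w2.png",s["img"]); print(st["tool_pos"],st["tool_rot"],st["q"].round(1))
```

```text
[ 0.46300741 -0.21930245  0.24177611] [-1.79923400e+02  6.80614942e-02  3.64402072e-01] [-31.1  -7.1  94.1   0.   93.1 -31.5]
```

View pics/w2.png

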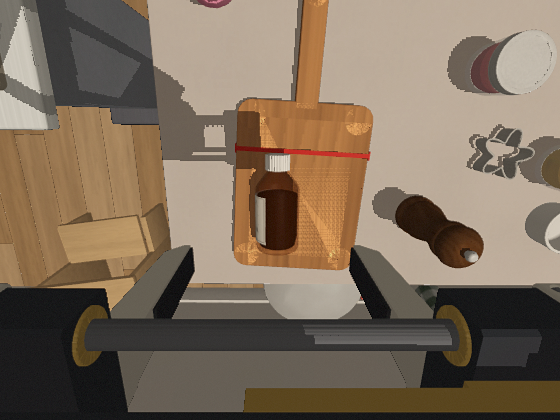

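Run:
```python
from h import *
s=load("w2.npz");T=s["Tw"];c=cloud(s,T);v,u=np.mgrid[:420,:560]
m=(c[...,2]>.03)&(c[...,2]<.1)&(u>235)&(u<320)&(v>130)&(v<265)
P=c[m];P=P[:,:]
for y0 in np.arange(-.34,-.18,.01):
    q=P[(P[:,1]>y0)&(P[:,1]<=y0+.01)]
    if len(q)>5: 
        print(round(y0+.005,3),len(q),"x",q[:,0].min().round(4),q[:,0].max().round(4),"mid",((q[:,0].min()+q[:,0].max())/2).round(4),"z",q[:,2].max().round(4), "xtop",q[q[:,2]>q[:,2].max()-.004,0].mean().round(4))
print("y",P[:,1].min(),P[:,1].max())
# board
b=(c[...,2]>.012)&(c[...,2]<.03)&(c[...,1]>-.42)&(v<290)&(u>220)&(u<380)
print(np.unique(c[b][:,2].round(3),return_counts=True))
hsv=cv2.cvtColor(s["img"],cv2.COLOR_BGR2HSV); red=((hsv[...,0]<5)|(hsv[...,0]>174))&(hsv[...,1]>180)&(hsv[...,2]>120)&(v>140)&(v<165)&(u>225)&(u<380)
pu=np.argwhere(red)[:,::-1]; L=ray(s,pu,.02,T); k=np.polyfit(L[:,0],L[:,1],1); print("line",len(L),k,np.degrees(np.arctan(k[0])),L[:,0].min(),L[:,0].max())
```

```text
-0.315 34 x 0.4495 0.492 mid 0.4708 z 0.0767 xtop 0.4713
-0.305 272 x 0.4421 0.4979 mid 0.47 z 0.0793 xtop 0.4705
-0.295 299 x 0.4425 0.4993 mid 0.4709 z 0.0796 xtop 0.4704
-0.285 307 x 0.4425 0.4992 mid 0.4709 z 0.0792 xtop 0.4701
-0.275 312 x 0.4409 0.4986 mid 0.4697 z 0.0791 xtop 0.4707
-0.265 330 x 0.4411 0.4983 mid 0.4697 z 0.0796 xtop 0.4707
-0.255 333 x 0.4413 0.4978 mid 0.4696 z 0.0793 xtop 0.4705
-0.245 335 x 0.4414 0.4991 mid 0.4702 z 0.0796 xtop 0.4704
-0.235 349 x 0.4412 0.4989 mid 0.47 z 0.079 xtop 0.47
-0.225 385 x 0.4426 0.4985 mid 0.4706 z 0.0788 xtop 0.47
-0.215 315 x 0.4467 0.4944 mid 0.4705 z 0.0739 xtop 0.471
-0.205 198 x 0.4543 0.4865 mid 0.4704 z 0.0664 xtop 0.4697
-0.195 201 x 0.4543 0.4848 mid 0.4695 z 0.0649 xtop 0.4698
-0.185 167 x 0.4543 0.4846 mid 0.4694 z 0.0653 xtop 0.47
y -0.31256779954293007 -0.18373900348623962
(array([0.012, 0.013, 0.014, 0.015, 0.016, 0.017, 0.018, 0.019, 0.02 ,
       0.021, 0.022, 0.023, 0.024, 0.025, 0.026, 0.027, 0.029]), array([   2,    9,    8,   12,    5,   16,  212, 2348, 7768, 7063, 2006,
        217,   13,    2,    1,    1,    1]))
line 367 [-0.05460406 -0.15737304] -3.125478462045005 0.45232209893091596 0.5951471773045953
```

Run:
```python
from station import r
from h import *
go(r.read_state(),[.470,-.211,.118],[145,0,0])
```

```text
shift [7.0, -7.2, 124.0] rot [-0.6122, -0.0015, 0.0076] rows>= 4.9
```

Request:
send_rows([
  [7,-7,40,-0.612,0,0.008,1],
  [7,-7,60,-0.612,0,0.008,1],
  [7,-7,90,-0.612,0,0.008,1],
  [7,-7,124,-0.612,0,0.008,1],
  [7,-7,124,-0.612,0,0.008,1],
  [7,-7,124,-0.612,0,0.008,1],
  [7,-7,124,-0.612,0,0.008,1],
  [7,-7,124,-0.612,0,0.008,1],
])

```text
time: 3.08
tool_pos: [0.4713, -0.2114, 0.1198]
tool_rot: [145.1, -0.2, 0.1]
wrist_force: [-0.3, 0.7, 0.1]
grip_width: 0.0928
```

Run:
```python
from station import r
from h import *
st=r.read_state();print(st["q"].round(1));go(st,[.470,-.2684,.036],[145,0,0])
s=r.snapshot("wrist"); np.savez("w3.npz",Tw=camT(s,st),**s); cv2.imwrite("pics/w3.png",s["img"])
```

```text
[ -3.4  -6.2 114.2 -36.6  73.2   7.9]
shift [-1.7, -1.2, 101.3] rot [-0.0012, -0.0041, -0.0009] rows>= 2.4
```

View pics/w3.png

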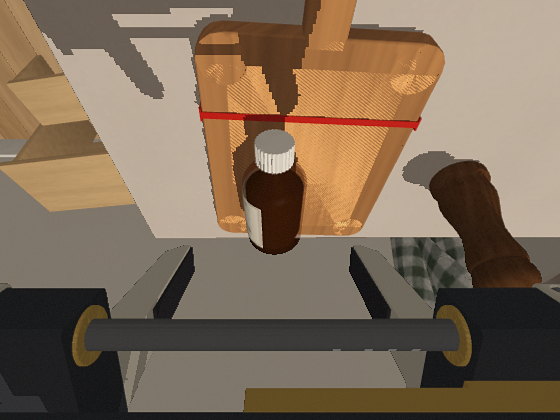

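Request:
send_rows([
  [-1.5,-1,35,0,0,0,1],
  [-1.5,-1,65,0,0,0,1],
  [-1.5,-1,90,0,0,0,1],
  [-1.5,-1,101,0,0,0,1],
  [-1.5,-1,101,0,0,0,1],
  [-1.5,-1,101,0,0,0,1],
])

```text
time: 3.63
tool_pos: [0.4689, -0.2711, 0.0367]
tool_rot: [144.9, -0.2, -0.2]
wrist_force: [0.4, 0.5, 0.7]
grip_width: 0.0925
```

Request:
send_rows([
  [0,0,0,0,0,0,0.1],
  [0,0,0,0,0,0,0.1],
  [0,0,0,0,0,0,0.1],
  [0,0,0,0,0,0,0.1],
  [0,0,0,0,0,0,0.1],
  [0,0,0,0,0,0,0.1],
  [0,0,0,0,0,0,0.1],
], newtons=25)

```text
time: 4.22
tool_pos: [0.4703, -0.27, 0.0365]
tool_rot: [144.9, -0.3, 0.0]
wrist_force: [3.4, 1.7, 4.7]
grip_width: 0.0531
```

Request:
send_rows([
  [0,0,0,0,0,0,0.1],
  [0,0,0,0,0,0,0.1],
  [0,0,0,0,0,0,0.1],
])

```text
time: 4.47
tool_pos: [0.4707, -0.27, 0.0368]
tool_rot: [144.9, -0.3, -0.0]
wrist_force: [4.1, 3.2, 5.5]
grip_width: 0.0512
```

Run:
```python
from station import r
from h import *
st=r.read_state();print(st["q"].round(1),st["grip_width"],st["wrist_force"])
s=r.snapshot("wrist"); np.savez("w4.npz",Tw=camT(s,st),**s); cv2.imwrite("pics/w4.png",s["img"])
s=r.snapshot("scene"); cv2.imwrite("pics/s4.png",s["img"])
```

```text
[-10.4   1.2 116.9 -40.1  61.2   9.4] 0.051212641420644314 [4.10104358 3.20120314 5.49077445]
```

View pics/w4.png

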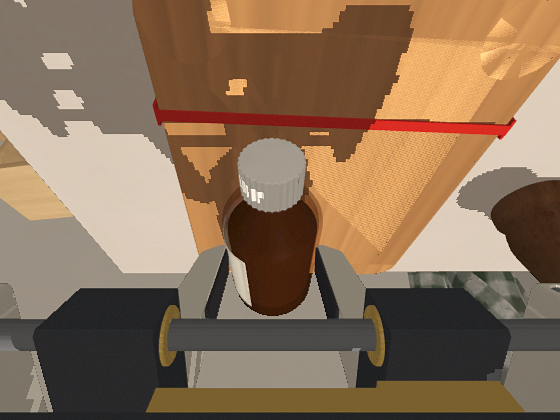

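View pics/s4.png

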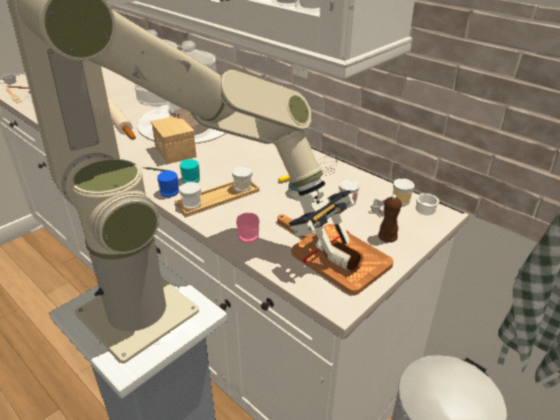

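Run:
```python
from h import *
s=load("w4.npz");T=s["Tw"];c=cloud(s,T);v,u=np.mgrid[:420,:560]
for p in [(272,155),(272,190),(272,215),(272,240),(272,270),(272,295),(235,240),(310,240),(240,300),(215,290),(325,290),(222,262),(318,262),(330,255),(216,255)]:
    print(p,c[p[1],p[0]].round(4),((np.linalg.inv(T)@np.r_[c[p[1],p[0]],1]))[:3].round(4), s["img"][p[1],p[0]])
m=(c[...,2]>.03)&(u>225)&(u<320)&(v>135)&(v<318)
P=c[m]
for y0 in np.arange(-.34,-.12,.01):
    q=P[(P[:,1]>y0)&(P[:,1]<=y0+.01)]
    if len(q)>5: print(round(y0+.005,3),len(q),"x",q[:,0].min().round(4),q[:,0].max().round(4),"z",q[:,2].max().round(4))
hsv=cv2.cvtColor(s["img"],cv2.COLOR_BGR2HSV); red=((hsv[...,0]<5)|(hsv[...,0]>174))&(hsv[...,1]>180)&(hsv[...,2]>110)&(v<140)
L=ray(s,np.argwhere(red)[:,::-1],.02,T); k=np.polyfit(L[:,0],L[:,1],1); print("line",len(L),k,k[0]*.503+k[1],np.degrees(np.arctan(k[0])),L[:,0].min(),L[:,0].max())
```

```text
(272, 155) [ 0.471  -0.1852  0.0454] [ 0.0003 -0.0249  0.1426] [142 154 162]
(272, 190) [ 0.4709 -0.1891  0.0636] [ 0.0003 -0.0081  0.1345] [134 147 155]
(272, 215) [ 0.471  -0.2076  0.0634] [0.0003 0.0031 0.1492] [12 31 63]
(272, 240) [ 0.4709 -0.2179  0.0713] [0.0003 0.0156 0.1525] [15 33 67]
(272, 270) [ 0.4709 -0.238   0.0776] [0.0003 0.0329 0.1646] [18 35 72]
(272, 295) [ 0.471  -0.2727  0.0774] [0.0004 0.054  0.1921] [13 34 69]
(235, 240) [ 0.4516 -0.225   0.0668] [-0.0191  0.0164  0.1608] [ 9 29 53]
(310, 240) [ 0.4701 -0.0877  0.1523] [-0.  0.  0.] [11 30 63]
(240, 300) [ 0.3787 -0.9803 -0.1941] [-0.0938  0.2729  0.9176] [135 150 159]
(215, 290) [ 0.4449 -0.2207  0.096 ] [-0.0256  0.037   0.1396] [37 36 38]
(325, 290) [ 0.4962 -0.2282  0.0931] [0.0257 0.039  0.1474] [33 31 32]
(222, 262) [ 0.4444 -0.234   0.0748] [-0.0262  0.0283  0.163 ] [29 28 27]
(318, 262) [ 0.4963 -0.2394  0.0722] [0.0256 0.0294 0.1691] [29 28 30]
(330, 255) [ 0.5027 -0.2361  0.0697] [0.032  0.0254 0.168 ] [113 128 135]
(216, 255) [ 0.4406 -0.235   0.07  ] [-0.0301  0.0252  0.1667] [113 128 135]
-0.305 286 x 0.4459 0.4982 z 0.0781
-0.295 356 x 0.4431 0.4983 z 0.0781
-0.285 416 x 0.4428 0.4983 z 0.0782
-0.275 458 x 0.4427 0.4984 z 0.0783
-0.265 515 x 0.4441 0.4984 z 0.0781
-0.255 618 x 0.4444 0.4971 z 0.0783
-0.245 833 x 0.4443 0.4987 z 0.0851
-0.235 862 x 0.4449 0.498 z 0.0793
-0.225 1978 x 0.4445 0.498 z 0.0777
-0.215 2510 x 0.4471 0.4957 z 0.0741
-0.205 834 x 0.4546 0.4872 z 0.0663
-0.195 893 x 0.455 0.4866 z 0.0648
-0.185 2925 x 0.455 0.4865 z 0.0646
line 3931 [-0.05482132 -0.15830883] -0.18588395129007745 -3.137889232047392 0.41217056376354905 0.5968721125588388
```

Request:
send_rows([
  [0,0,0,0,0,0,-0.2],
  [0,0,0,0,0,0,-0.2],
  [0,0,0,0,0,0,-0.2],
  [0,0,0,0,0,0,-0.2],
  [0,0,0,0,0,0,-0.2],
], newtons=25)

```text
time: 4.98
tool_pos: [0.4706, -0.2702, 0.0368]
tool_rot: [144.9, -0.3, -0.0]
wrist_force: [5.1, 2.6, 6.0]
grip_width: 0.0478
```

Request:
send_rows([
  [0,0,0,0,0,0,-0.2],
  [0,0,0,0,0,0,-0.2],
  [0,0,0,0,0,0,-0.2],
  [0,0,0,0,0,0,-0.2],
], newtons=25)

```text
time: 5.32
tool_pos: [0.4707, -0.2701, 0.0368]
tool_rot: [144.9, -0.3, -0.0]
wrist_force: [6.2, 2.1, 6.7]
grip_width: 0.048
```

Run:
```python
from station import r
from h import *
st=r.read_state();print(st["grip_width"],st["wrist_force"],st["tool_pos"])
s=r.snapshot("wrist"); np.savez("w5.npz",Tw=camT(s,st),**s); 
cv2.imwrite("pics/w5.png",cv2.resize(s["img"][120:400,140:420],None,fx=2,fy=2))
T=camT(s,st);c=cloud(s,T);v,u=np.mgrid[:420,:560]
m=(c[...,2]>.03)&(u>228)&(u<317)&(v>135)&(v<318)
P=c[m]
for y0 in np.arange(-.34,-.16,.02):
    q=P[(P[:,1]>y0)&(P[:,1]<=y0+.01)]
    if len(q)>5: print(round(y0+.005,3),len(q),"x",q[:,0].min().round(4),q[:,0].max().round(4),"z",q[:,2].max().round(4))
```

```text
0.048033904449725336 [6.20166322 2.09394096 6.74400565] [ 0.47066047 -0.27013979  0.03679989]
-0.295 358 x 0.4428 0.4975 z 0.0781
-0.275 453 x 0.4434 0.4974 z 0.0783
-0.255 587 x 0.4465 0.4952 z 0.0784
-0.235 807 x 0.4468 0.4961 z 0.0792
-0.215 2487 x 0.4473 0.4943 z 0.0732
-0.195 883 x 0.4544 0.486 z 0.0648
```

View pics/w5.png

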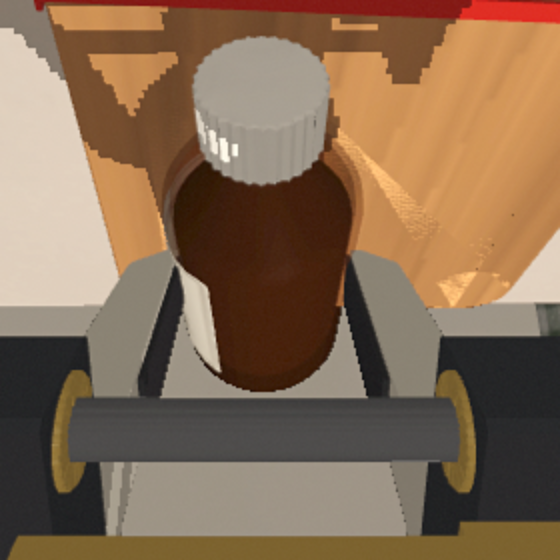

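Run:
```python
from station import r
from h import *
st=r.read_state();go(st,[.470,-.268,.12],[145,0,0]); go(st,[.46,-.20,.16],[180,0,0])
```

```text
shift [-0.1, 46.1, -69.3] rot [0.0018, -0.0048, -0.0035] rows>= 2.0
shift [-9.9, 13.5, -141.2] rot [0.6126, -0.0058, -0.0019] rows>= 4.9
```

Request:
send_rows([
  [0,12,-17,0,0,0,-0.2],
  [0,29,-43,0,0,0,-0.2],
  [0,46,-69,0,0,0,-0.2],
  [0,46,-69,0,0,0,-0.2],
  [0,46,-69,0,0,0,-0.2],
], newtons=30)

```text
time: 5.78
tool_pos: [0.4689, -0.2681, 0.1194]
tool_rot: [144.9, -0.3, -0.1]
wrist_force: [0.2, -0.1, -3.0]
grip_width: 0.0477
```

Run:
```python
from station import r
from h import *
st=r.read_state();print(st["q"].round(1),st["grip_width"],st["wrist_force"],st["tool_pos"])
s=r.snapshot("wrist"); cv2.imwrite("pics/w6.png",s["img"])
tz=lambda rpy: R.from_euler('xyz',rpy,degrees=True).as_matrix()[:,2]
rp=[-125,0,-13.3]; z=tz(rp); C=np.array([.4663,.2435,0]); 
for h in (.16,): 
  g=C+[0,0,.005+.054+.08]; print("preplace TCP",g+.0188*z, z)
go(st,[.46,-.10,.17],[-170,0,-5])
```

```text
[-10.2  -6.4 114.4 -37.1  69.3   2.7] 0.04771719137806516 [ 0.16056589 -0.1403916  -2.99205839] [ 0.46890212 -0.26809109  0.11935194]
preplace TCP [0.46984278 0.25848701 0.12821676] [ 0.18844571  0.79718146 -0.57357644]
shift [-9.0, -108.5, -138.0] rot [0.7858, -0.0237, 0.0843] rows>= 6.3
```

View pics/w6.png

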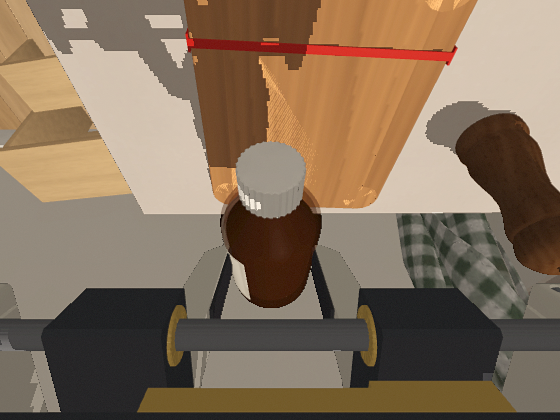

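Request:
send_rows([
  [0,0,-40,0.12,0,0.01,-0.2],
  [-9,-108,-138,0.786,-0.024,0.084,-0.2],
  [-9,-108,-138,0.786,-0.024,0.084,-0.2],
  [-9,-108,-138,0.786,-0.024,0.084,-0.2],
  [-9,-108,-138,0.786,-0.024,0.084,-0.2],
  [-9,-108,-138,0.786,-0.024,0.084,-0.2],
  [-9,-108,-138,0.786,-0.024,0.084,-0.2],
  [-9,-108,-138,0.786,-0.024,0.084,-0.2],
])

```text
time: 6.5
tool_pos: [0.4574, -0.1017, 0.1661]
tool_rot: [-169.8, 0.5, -5.2]
wrist_force: [-0.3, -0.8, -3.2]
grip_width: 0.0474
```

Run:
```python
from station import r
from h import *
st=r.read_state();print(st["q"].round(1),st["grip_width"],st["wrist_force"],st["tool_pos"])
go(st,[.4698,.2585,.15],[-125,0,-13.3])
```

```text
[-27.1  -9.6 104.9   9.3  89.  -22.3] 0.047384497666953615 [-0.30401394 -0.77571124 -3.17224268] [ 0.4574406  -0.10172816  0.1661137 ]
shift [-20.4, -351.3, 79.8] rot [0.7809, 0.0852, 0.1172] rows>= 8.7
```

Request:
send_rows([
  [-20,-351,80,0.781,0.085,0.117,-0.2],
  [-20,-351,80,0.781,0.085,0.117,-0.2],
  [-20,-351,80,0.781,0.085,0.117,-0.2],
  [-20,-351,80,0.781,0.085,0.117,-0.2],
  [-20,-351,80,0.781,0.085,0.117,-0.2],
  [-20,-351,80,0.781,0.085,0.117,-0.2],
  [-20,-351,80,0.781,0.085,0.117,-0.2],
  [-20,-351,80,0.781,0.085,0.117,-0.2],
])

```text
time: 7.17
tool_pos: [0.466, 0.234, 0.1474]
tool_rot: [-125.1, 0.3, -13.2]
wrist_force: [1.0, -0.3, -3.9]
grip_width: 0.0461
```

Run:
```python
from station import r
from h import *
st=r.read_state();print(st["q"].round(1),st["grip_width"],st["wrist_force"],st["tool_pos"])
go(st,[.4698,.2585,.15],[-125,0,-13.3])
```

```text
[-20.7 -11.4 127.2  55.1  81.3 -25.1] 0.04607455043509057 [ 1.03620658 -0.26218184 -3.86509837] [0.46600224 0.23398263 0.14736407]
shift [-1.9, -16.4, 18.7] rot [0.002, 0.0047, -0.004] rows>= 0.6
```

Request:
send_rows([
  [-2,-16,19,0,0.004,-0.004,-0.2],
  [-2,-16,19,0,0.004,-0.004,-0.2],
  [-2,-16,19,0,0.004,-0.004,-0.2],
])

```text
time: 7.42
tool_pos: [0.4705, 0.2589, 0.1525]
tool_rot: [-125.3, -0.4, -12.8]
wrist_force: [0.0, -0.2, -3.0]
grip_width: 0.0456
```

Run:
```python
from station import r
from h import *
st=r.read_state();print(st["q"].round(1),st["grip_width"],st["wrist_force"],st["tool_pos"],st["tool_rot"])
s=r.snapshot("wrist"); np.savez("w7.npz",Tw=camT(s,st),**s); cv2.imwrite("pics/w7.png",s["img"])
t=r.snapshot("top"); np.savez("t7.npz",**t);a=cv2.resize(t["img"][140:320,130:330],None,fx=2,fy=2)
t=r.snapshot("scene"); np.savez("s7.npz",**t);b=cv2.resize(t["img"][120:300,120:320],None,fx=2,fy=2)
cv2.imwrite("pics/ts7.png",np.hstack([a,b]))
```

```text
[-17.  -12.4 127.3  56.1  78.8 -23.3] 0.04561736452883528 [ 0.03306    -0.22680807 -3.02281537] [0.47049671 0.25892269 0.15252828] [-125.28988767   -0.43570163  -12.83845103]
```

View pics/w7.png

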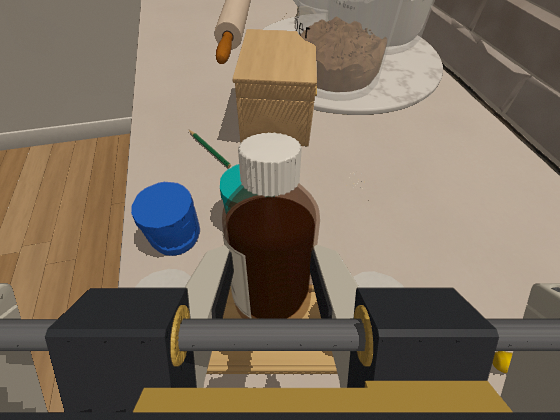

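View pics/ts7.png

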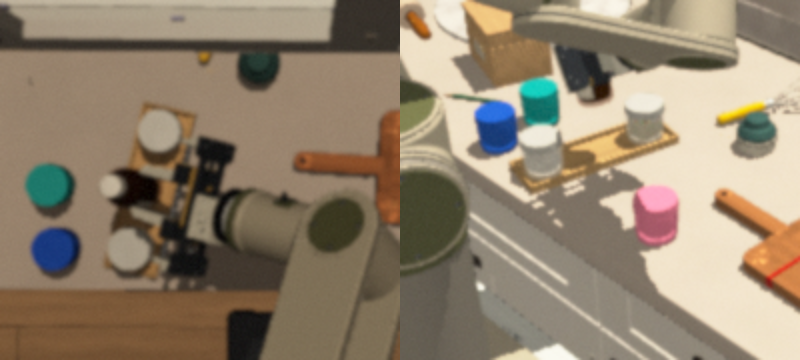

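Run:
```python
from h import *
for n in ("w4","w7"):
    s=load(n+".npz");T=s["Tw"];c=cloud(s,T)
    I=np.linalg.inv(s["camera_matrix"])
    col=[np.median(c[v,266:275],axis=0) for v in range(138,320,6)]
    print(n);print(np.array(col).round(4))
```

```text
w4
[[ 0.4701 -0.1852  0.0333]
 [ 0.4701 -0.1847  0.0383]
 [ 0.4701 -0.1845  0.0428]
 [ 0.4701 -0.1844  0.047 ]
 [ 0.4701 -0.1844  0.0509]
 [ 0.4701 -0.1845  0.0547]
 [ 0.4701 -0.1848  0.058 ]
 [ 0.4701 -0.1852  0.0612]
 [ 0.4701 -0.1869  0.0632]
 [ 0.47   -0.1902  0.0637]
 [ 0.47   -0.1944  0.0637]
 [ 0.47   -0.1987  0.0637]
 [ 0.47   -0.203   0.0639]
 [ 0.47   -0.2087  0.0632]
 [ 0.47   -0.2106  0.0655]
 [ 0.47   -0.2132  0.0673]
 [ 0.47   -0.2155  0.0693]
 [ 0.4699 -0.218   0.0712]
 [ 0.4699 -0.2208  0.073 ]
 [ 0.4699 -0.2233  0.075 ]
 [ 0.4699 -0.2265  0.0766]
 [ 0.4699 -0.232   0.0771]
 [ 0.4699 -0.2383  0.0774]
 [ 0.4698 -0.2459  0.0773]
 [ 0.4698 -0.2532  0.0775]
 [ 0.4698 -0.2619  0.0774]
 [ 0.4698 -0.2709  0.0775]
 [ 0.4697 -0.2803  0.0777]
 [ 0.4697 -0.2908  0.0778]
 [ 0.4697 -0.303   0.0776]
 [ 0.4682 -0.9796 -0.1401]]
w7
[[0.4713 0.2702 0.2322]
 [0.4702 0.2636 0.234 ]
 [0.469  0.2584 0.235 ]
 [0.4679 0.2532 0.2358]
 [0.4667 0.2485 0.2366]
 [0.4665 0.2478 0.2335]
 [0.4663 0.247  0.2304]
 [0.4663 0.2462 0.2271]
 [0.4661 0.2456 0.2234]
 [0.4661 0.2447 0.2197]
 [0.466  0.2451 0.2148]
 [0.4655 0.2427 0.2129]
 [0.4651 0.2405 0.2111]
 [0.4646 0.2379 0.2092]
 [0.4639 0.2355 0.2076]
 [0.4634 0.2332 0.2051]
 [0.4629 0.2312 0.2031]
 [0.4625 0.2291 0.2007]
 [0.4621 0.2269 0.1985]
 [0.4617 0.2255 0.1948]
 [0.4615 0.2246 0.1899]
 [0.4613 0.2236 0.1854]
 [0.461  0.2223 0.181 ]
 [0.4609 0.2215 0.1749]
 [0.4599 0.2201 0.1703]
 [0.4603 0.2189 0.1645]
 [0.46   0.2178 0.1584]
 [0.4597 0.2162 0.1529]
 [0.4593 0.2148 0.1463]
 [0.4591 0.2134 0.1396]
 [0.4588 0.212  0.133 ]]
```

Run:
```python
from station import r
from h import *
st=r.read_state()
rp=[-112.8,0,-13.3]; z=R.from_euler('xyz',rp,degrees=True).as_matrix()[:,2]
g=np.array([.4663,.2435,.150]); print(g+.0188*z); go(st,g+.0188*z,rp)
```

```text
[0.470287   0.26036619 0.14271471]
shift [-3.4, 7.3, 8.9] rot [0.2171, -0.0013, 0.0109] rows>= 1.7
```

Request:
send_rows([
  [0,0,0,0,0,0,-0.2],
  [-1,2,2,0.05,0,0.003,-0.2],
  [-2,4,4,0.1,0,0.005,-0.2],
  [-3,5,6,0.15,0,0.008,-0.2],
  [-3,7,9,0.217,0,0.011,-0.2],
  [-3,7,9,0.217,0,0.011,-0.2],
  [-3,7,9,0.217,0,0.011,-0.2],
], newtons=50)

```text
time: 8.15
tool_pos: [0.4711, 0.2599, 0.1425]
tool_rot: [-112.8, 0.1, -13.5]
wrist_force: [0.9, -0.2, -1.0]
grip_width: 0.0451
```

```bash
cat >> h.py <<'E'
def tilt(s):
    T=s["Tw"];c=cloud(s,T)
    col=np.array([np.median(c[v,266:275],axis=0) for v in range(120,330,4)])
    return col
E
python3 - <<'E'
from station import r
from h import *
st=r.read_state();print(st["q"].round(1),st["grip_width"],st["wrist_force"],st["tool_pos"],st["tool_rot"])
s=r.snapshot("wrist");s["Tw"]=camT(s,st); np.savez("w8.npz",**s); cv2.imwrite("pics/w8.png",s["img"]); print(tilt(s).round(4))
E
```

```text
[-23.1  -1.1 128.6  66.2  83.5 -37.9] 0.04508092308963178 [ 0.90303155 -0.1772376  -0.98333714] [0.47106866 0.25987865 0.14245654] [-112.80687428    0.13354577  -13.50996304]
[[0.5331 0.5274 0.1085]
 [0.5329 0.5279 0.1018]
 [0.5325 0.5272 0.0959]
 [0.5324 0.5266 0.0897]
 [0.4696 0.2559 0.2229]
 [0.4686 0.2512 0.223 ]
 [0.4674 0.247  0.2232]
 [0.4667 0.2431 0.2232]
 [0.4654 0.2396 0.223 ]
 [0.465  0.2366 0.2225]
 [0.4641 0.2334 0.2224]
 [0.4634 0.2311 0.2218]
 [0.4633 0.2303 0.2198]
 [0.4633 0.2304 0.2178]
 [0.4634 0.2304 0.2154]
 [0.4634 0.2308 0.2133]
 [0.4633 0.2309 0.2107]
 [0.4633 0.2306 0.2084]
 [0.4633 0.2308 0.206 ]
 [0.4634 0.2308 0.2036]
 [0.4635 0.2318 0.2001]
 [0.4634 0.231  0.1983]
 [0.4632 0.2301 0.1963]
 [0.4627 0.2286 0.195 ]
 [0.4625 0.2273 0.1933]
 [0.4623 0.2262 0.1919]
 [0.462  0.2248 0.1902]
 [0.4616 0.2238 0.1885]
 [0.4614 0.2227 0.1869]
 [0.4611 0.2215 0.1851]
 [0.4608 0.2202 0.1835]
 [0.4604 0.219  0.182 ]
 [0.4604 0.2184 0.1795]
 [0.4604 0.2183 0.1767]
 [0.4604 0.2184 0.1735]
 [0.4603 0.2183 0.1703]
 [0.4602 0.2182 0.1669]
 [0.4604 0.2183 0.1635]
 [0.4601 0.2184 0.1597]
 [0.4601 0.2186 0.1561]
 [0.4603 0.2184 0.1529]
 [0.4602 0.2188 0.1489]
 [0.4601 0.2186 0.1449]
 [0.4601 0.2187 0.1411]
 [0.4601 0.2189 0.1369]
 [0.4601 0.219  0.1322]
 [0.4601 0.2192 0.1275]
 [0.4603 0.2189 0.1233]
 [0.46   0.2193 0.1182]
 [0.46   0.2194 0.1135]
 [0.4456 0.1552 0.2223]
 [0.4454 0.1538 0.2229]
 [0.4452 0.1527 0.2225]]
```

View pics/w8.png

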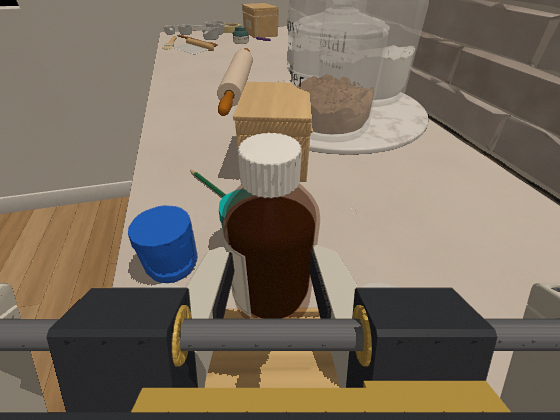

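Run:
```python
from station import r
from h import *
st=r.read_state(); p=st["tool_pos"]
go(st,[p[0],p[1]-.001,p[2]-.082],[-112.8,0,-13.4]); go(st,[p[0],p[1]-.001,p[2]-.088],[-112.8,0,-13.4])
```

```text
shift [0.2, 76.0, 30.9] rot [0.0006, -0.0014, 0.0] rows>= 2.0
shift [0.2, 81.5, 33.3] rot [0.0006, -0.0014, 0.0] rows>= 2.1
```

Request:
send_rows([
  [0,19,8,0,0,0,-0.2],
  [0,38,15,0,0,0,-0.2],
  [0,57,23,0,0,0,-0.2],
  [0,70,28,0,0,0,-0.2],
  [0,76,31,0,0,0,-0.2],
  [0,76,31,0,0,0,-0.2],
  [0,76,31,0,0,0,-0.2],
])

```text
time: 8.78
tool_pos: [0.4721, 0.2599, 0.0628]
tool_rot: [-112.8, -0.2, -13.4]
wrist_force: [-0.2, -0.0, -2.0]
grip_width: 0.0447
```

Run:
```python
from station import r
from h import *
st=r.read_state();print(st["q"].round(1),st["grip_width"],st["wrist_force"],st["tool_pos"],st["tool_rot"])
s=r.snapshot("wrist");s["Tw"]=camT(s,st); np.savez("w9.npz",**s); cv2.imwrite("pics/w9.png",s["img"]); print(tilt(s)[::3].round(4))
t=r.snapshot("top"); a=cv2.resize(t["img"][140:320,130:330],None,fx=2,fy=2)
t=r.snapshot("scene"); b=cv2.resize(t["img"][120:300,120:320],None,fx=2,fy=2)
cv2.imwrite("pics/ts9.png",np.hstack([a,b]))
```

```text
[-23.1  12.2 126.7  67.8  79.1 -48.9] 0.04472638915625841 [-0.21986524 -0.03578563 -1.96601275] [0.4720969  0.25986544 0.06284813] [-112.75950996   -0.20415998  -13.36035565]
[[0.5329 0.5263 0.0292]
 [0.5334 0.5277 0.0102]
 [0.4681 0.2469 0.1435]
 [0.4655 0.2364 0.1432]
 [0.4642 0.2306 0.1401]
 [0.4639 0.2307 0.1332]
 [0.4642 0.2303 0.1264]
 [0.4641 0.231  0.1187]
 [0.4632 0.227  0.1139]
 [0.4626 0.224  0.1088]
 [0.4617 0.2204 0.1037]
 [0.4611 0.2181 0.0971]
 [0.4611 0.2181 0.0874]
 [0.4613 0.2185 0.0763]
 [0.4614 0.2188 0.0651]
 [0.4612 0.2191 0.0522]
 [0.4614 0.2193 0.0383]
 [0.4463 0.1537 0.143 ]]
```

View pics/ts9.png

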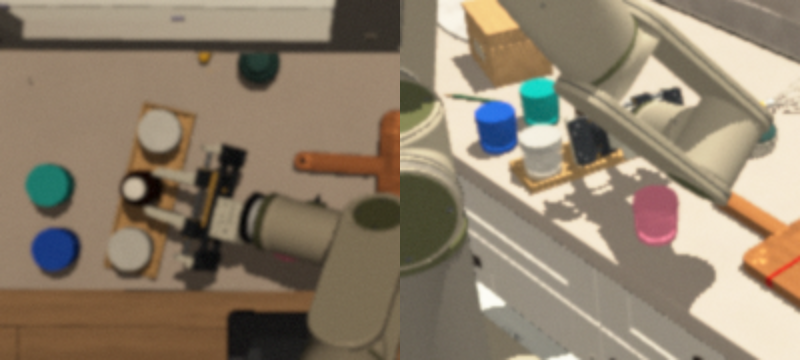

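View pics/w9.png

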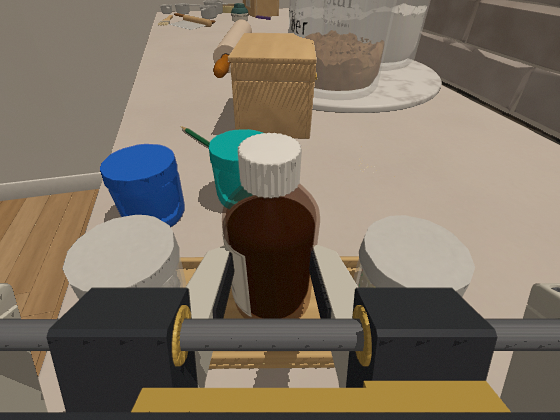

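Request:
send_rows([
  [0,3,1,0,0,0,-0.2],
  [0,5.5,2.3,0,0,0,-0.2],
  [0,8,3.3,0,0,0,-0.2],
  [0,9.3,3.9,0,0,0,-0.2],
  [0,9.3,3.9,0,0,0,-0.2],
  [0,9.3,3.9,0,0,0,-0.2],
])

```text
time: 9.43
tool_pos: [0.4723, 0.2604, 0.0543]
tool_rot: [-112.5, -0.2, -13.4]
wrist_force: [-2.9, -1.0, 13.2]
grip_width: 0.0447
```

Run:
```python
from station import r
from h import *
st=r.read_state();print(st["grip_width"],st["wrist_force"],st["tool_pos"],st["tool_rot"])
s=r.snapshot("wrist");s["Tw"]=camT(s,st); print(tilt(s)[6::3].round(4))
```

```text
0.044679811423975035 [-2.92448659 -1.03042693 13.2396905 ] [0.47228766 0.26043068 0.05426446] [-112.451266     -0.19457804  -13.36437268]
[[0.468  0.2467 0.1351]
 [0.4655 0.2365 0.1346]
 [0.4644 0.2316 0.131 ]
 [0.4647 0.2319 0.1241]
 [0.4645 0.2313 0.1173]
 [0.4644 0.2315 0.1096]
 [0.4636 0.2281 0.1046]
 [0.4624 0.2245 0.0997]
 [0.462  0.2209 0.095 ]
 [0.4612 0.2185 0.0882]
 [0.4612 0.2187 0.0788]
 [0.4614 0.2189 0.0681]
 [0.4615 0.2192 0.0565]
 [0.4616 0.219  0.0446]
 [0.4616 0.2196 0.0304]
 [0.4464 0.1539 0.1337]]
```

Request:
send_rows([
  [0,-1,0,0,0,0,0.2],
  [0,-1,0,0,0,0,0.45],
  [0,-1,0,0,0,0,0.45],
  [0,-1,0,0,0,0,0.45],
  [0,-1,0,0,0,0,0.45],
  [0,-1,0,0,0,0,0.45],
])

```text
time: 9.98
tool_pos: [0.4712, 0.2605, 0.0525]
tool_rot: [-112.7, -0.1, -13.4]
wrist_force: [-0.2, 0.2, -0.3]
grip_width: 0.0672
```

Run:
```python
from station import r
from h import *
st=r.read_state();print(st["grip_width"],st["wrist_force"],st["tool_pos"],st["tool_rot"])
s=r.snapshot("wrist");s["Tw"]=camT(s,st);np.savez("w10.npz",**s); cv2.imwrite("pics/w10.png",s["img"]); print(tilt(s)[6::4].round(4))
```

```text
0.06718070099490761 [-0.17802593  0.1542494  -0.31779826] [0.47124935 0.26046721 0.05254678] [-1.12726226e+02 -1.03607145e-01 -1.33748965e+01]
[[0.4667 0.2453 0.1345]
 [0.4643 0.2351 0.1318]
 [0.4644 0.2352 0.1228]
 [0.4646 0.2365 0.1117]
 [0.4634 0.2314 0.1058]
 [0.4622 0.226  0.0996]
 [0.4612 0.222  0.0922]
 [0.4605 0.2212 0.0808]
 [0.4608 0.2207 0.0677]
 [0.4607 0.2206 0.0528]
 [0.4606 0.2204 0.0369]
 [0.4458 0.1558 0.1318]]
```

View pics/w10.png

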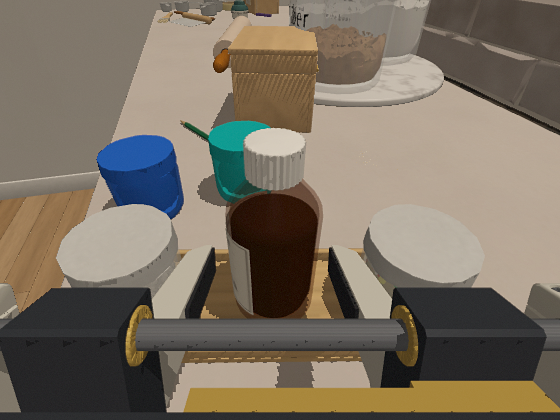

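Request:
send_rows([
  [0,0,-10,0,0,0,0.45],
  [0,0,-30,0,0,0,0.45],
  [0,0,-60,0,0,0,0.45],
  [0,0,-90,0,0,0,0.45],
  [0,-10,-120,0,0,0,0.45],
  [0,-30,-130,0,0,0,0.45],
  [0,-60,-130,0,0,0,0.45],
  [0,-80,-130,0,0,0,0.45],
])

```text
time: 10.7
tool_pos: [0.4512, 0.1726, 0.1789]
tool_rot: [-112.7, -0.2, -13.5]
wrist_force: [-0.7, -0.0, 0.7]
grip_width: 0.0676
```

Run:
```python
from station import r
from h import *
st=r.read_state();print(st["q"].round(1),st["grip_width"],st["wrist_force"],st["tool_pos"],st["tool_rot"])
s=r.snapshot("wrist");s["Tw"]=camT(s,st);np.savez("w11.npz",**s); cv2.imwrite("pics/w11.png",s["img"])
t=r.snapshot("top");np.savez("t11.npz",**t);a=cv2.resize(t["img"][140:320,130:430],None,fx=2.6,fy=2.6); cv2.imwrite("pics/t11.png",a)
go(st,[.50,-.02,.22],[180,0,0])
```

```text
[-35.4  -4.  126.4  59.2  94.7 -38.4] 0.06759330854829941 [-0.68289228 -0.02022902  0.69239935] [0.45122225 0.17260313 0.17886044] [-112.74589198   -0.18626849  -13.5049375 ]
shift [92.5, 30.3, -178.0] rot [-1.1677, -0.1412, -0.206] rows>= 9.6
```

View pics/w11.png

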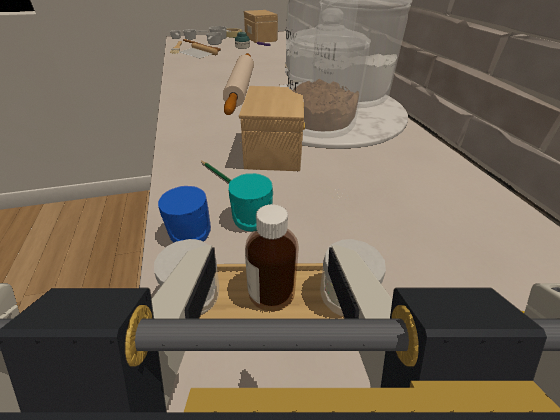

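View pics/t11.png

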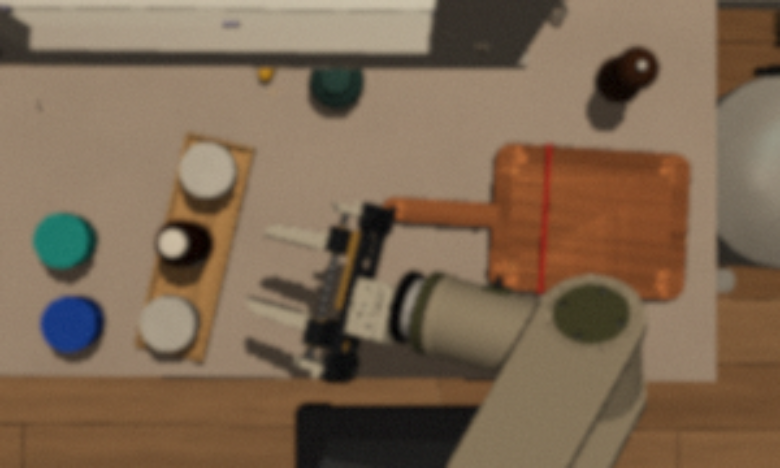

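Request:
send_rows([
  [0,-20,-40,-0.1,0,0,0.45],
  [92,30,-178,-1.168,-0.141,-0.206,0.45],
  [92,30,-178,-1.168,-0.141,-0.206,0.45],
  [92,30,-178,-1.168,-0.141,-0.206,0.45],
  [92,30,-178,-1.168,-0.141,-0.206,0.45],
  [92,30,-178,-1.168,-0.141,-0.206,0.45],
  [92,30,-178,-1.168,-0.141,-0.206,0.45],
  [92,30,-178,-1.168,-0.141,-0.206,0.45],
])

```text
time: 11.47
tool_pos: [0.5001, -0.0211, 0.2185]
tool_rot: [-168.0, -1.2, -2.6]
wrist_force: [0.6, -0.6, -1.2]
grip_width: 0.0675
```

Run:
```python
from station import r
from h import *
st=r.read_state();print(st["q"].round(1));go(st,[.51,-.07,.22],[180,0,0])
```

```text
[-18.2  -8.8  99.   11.9  91.9 -15.6]
shift [12.1, 47.1, -11.3] rot [-0.2094, -0.0259, -0.0423] rows>= 1.7
```

Request:
send_rows([
  [12,47,-11,-0.209,-0.026,-0.042,0.45],
  [12,47,-11,-0.209,-0.026,-0.042,0.45],
  [12,47,-11,-0.209,-0.026,-0.042,0.45],
  [12,47,-11,-0.209,-0.026,-0.042,0.45],
  [12,47,-11,-0.209,-0.026,-0.042,0.45],
])

```text
time: 11.88
tool_pos: [0.5083, -0.0668, 0.2176]
tool_rot: [-179.4, 0.2, 0.1]
wrist_force: [0.1, 0.7, -0.3]
grip_width: 0.0673
```

Run:
```python
from station import r
from h import *
st=r.read_state(); s=r.snapshot("wrist");s["Tw"]=camT(s,st);np.savez("w12.npz",**s); cv2.imwrite("pics/w12.png",s["img"]); print(st["tool_pos"],st["tool_rot"],st["q"].round(1))
T=s["Tw"];c=cloud(s,T);v,u=np.mgrid[:420,:560]
m=(c[...,2]>.012)&(c[...,2]<.028)&(u>200)&(u<360)&(v<260)
P=c[m]
for y0 in np.arange(-.2,.02,.01):
    q=P[(P[:,1]>y0)&(P[:,1]<=y0+.01)]
    if len(q)>5: print(round(y0+.005,3),len(q),"x",q[:,0].min().round(4),q[:,0].max().round(4),((q[:,0].min()+q[:,0].max())/2).round(4),"z",q[:,2].mean().round(4))
print(P[:,1].max())
```

```text
[ 0.50827379 -0.06675872  0.21761145] [-1.79397061e+02  1.73600654e-01  6.73000164e-02] [-13.7  -6.5  96.1   0.5  90.8 -13.7]
-0.175 678 x 0.4278 0.5881 0.508 z 0.0203
-0.165 744 x 0.4279 0.5876 0.5078 z 0.0203
-0.155 819 x 0.416 0.5955 0.5058 z 0.0203
-0.145 888 x 0.4165 0.5964 0.5065 z 0.0203
-0.135 864 x 0.4168 0.5941 0.5054 z 0.0203
-0.125 836 x 0.4189 0.59 0.5045 z 0.0199
-0.115 305 x 0.4261 0.5221 0.4741 z 0.019
-0.105 163 x 0.4935 0.5234 0.5084 z 0.0203
-0.095 154 x 0.4949 0.5232 0.5091 z 0.0204
-0.085 160 x 0.495 0.5245 0.5097 z 0.0203
-0.075 170 x 0.495 0.5243 0.5097 z 0.0203
-0.065 167 x 0.4965 0.5255 0.511 z 0.0203
-0.055 181 x 0.4965 0.5253 0.5109 z 0.0203
-0.045 165 x 0.4979 0.5266 0.5122 z 0.0205
-0.035 182 x 0.4979 0.5275 0.5127 z 0.0204
-0.025 190 x 0.498 0.5275 0.5127 z 0.0204
-0.015 187 x 0.4993 0.5285 0.5139 z 0.0204
-0.005 190 x 0.4993 0.5284 0.5139 z 0.0206
0.005 202 x 0.418 0.5282 0.4731 z 0.0204
0.015 52 x 0.4209 0.5231 0.472 z 0.0203
0.03104379205561107
```

View pics/w12.png

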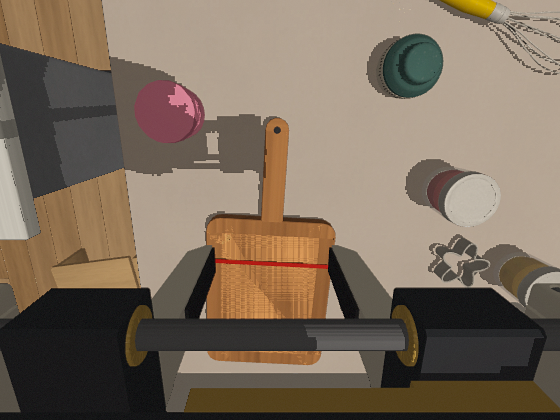

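Run:
```python
from station import r
from h import *
st=r.read_state();go(st,[.5105,-.07,.03],[180,0,-3.15]);go(st,[.5105,-.07,.004],[180,0,-3.15])
```

```text
shift [2.7, 4.7, 187.7] rot [-0.01, 0.0031, 0.0552] rows>= 4.5
shift [2.8, 4.9, 213.7] rot [-0.01, 0.0031, 0.0552] rows>= 5.1
```

Request:
send_rows([
  [3,5,41,-0.01,0.003,0.055,0.45],
  [3,5,82,-0.01,0.003,0.055,0.45],
  [3,5,123,-0.01,0.003,0.055,0.45],
  [3,5,160,-0.01,0.003,0.055,0.45],
  [3,5,188,-0.01,0.003,0.055,0.45],
  [3,5,204,-0.01,0.003,0.055,0.45],
  [3,5,213,-0.01,0.003,0.055,0.45],
  [3,5,213,-0.01,0.003,0.055,0.45],
])

```text
time: 12.6
tool_pos: [0.5094, -0.0708, 0.0031]
tool_rot: [180.0, 0.2, -3.2]
wrist_force: [-0.6, -0.6, -0.4]
grip_width: 0.0679
```

Run:
```python
from station import r
from h import *
st=r.read_state();print(st["tool_pos"],st["tool_rot"],st["wrist_force"]);go(st,[.5105,-.07,.003],[180,0,-3.15])
s=r.snapshot("wrist");s["Tw"]=camT(s,st);np.savez("w13.npz",**s); cv2.imwrite("pics/w13.png",s["img"])
```

```text
[ 0.50941133 -0.07077601  0.00314524] [ 1.79955447e+02  1.57450696e-01 -3.19553844e+00] [-0.57066839 -0.57711367 -0.44505712]
shift [1.0, -0.8, 0.1] rot [0.0008, 0.0027, -0.0008] rows>= 0.0
```

View pics/w13.png

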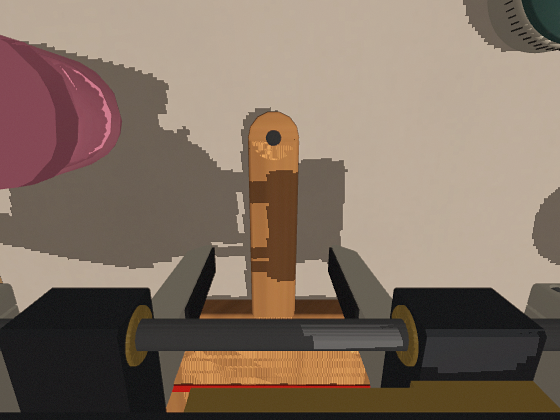

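Request:
send_rows([
  [0.5,0,0,0,0,0,-0.3],
  [0.5,0,0,0,0,0,-1],
  [0.5,0,0,0,0,0,-1],
  [0.5,0,0,0,0,0,-1],
  [0.5,0,0,0,0,0,-1],
  [0.5,0,0,0,0,0,-1],
  [0.5,0,0,0,0,0,-1],
  [0.5,0,0,0,0,0,-1],
], newtons=40)

```text
time: 13.32
tool_pos: [0.5125, -0.0705, 0.0058]
tool_rot: [179.8, -0.1, -3.1]
wrist_force: [0.1, 0.6, -1.2]
grip_width: 0.019
```

Run:
```python
from station import r
from h import *
st=r.read_state();print(st["tool_pos"],st["tool_rot"],st["wrist_force"],st["moment"],st["grip_width"])
s=r.snapshot("wrist");s["Tw"]=camT(s,st);np.savez("w14.npz",**s); cv2.imwrite("pics/w14.png",s["img"])
```

```text
[ 0.51253021 -0.07052044  0.00584553] [ 1.79846447e+02 -1.20929190e-01 -3.05489905e+00] [ 0.11574963  0.58062029 -1.20315207] [-0.12609036  0.08871506  0.03070688] 0.01903253462140246
```

View pics/w14.png

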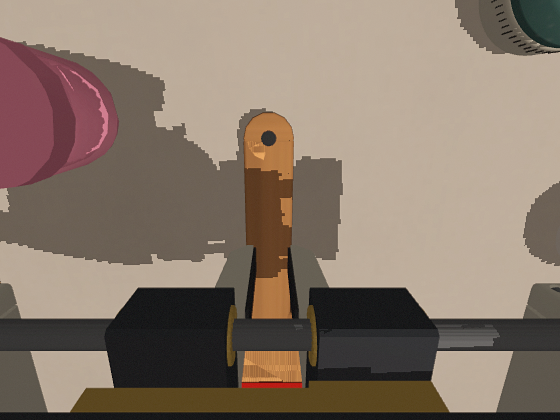

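Run:
```python
from h import *
for n in ("w13","w14"):
    s=load(n+".npz");c=cloud(s,s["Tw"])
    for p in [(270,150),(270,200),(270,240),(272,300),(330,200),(180,180)]: print(n,p,c[p[1],p[0]].round(4))
from station import r
st=r.read_state();print(st["tool_pos"],st["wrist_force"],st["grip_width"])
```

```text
w13 (270, 150) [ 0.5121 -0.0082  0.0188]
w13 (270, 200) [ 0.5104 -0.0384  0.0202]
w13 (270, 240) [ 0.509  -0.0644  0.0216]
w13 (272, 300) [ 0.5078 -0.1085  0.0215]
w13 (330, 200) [ 5.508e-01 -4.620e-02  2.000e-04]
w13 (180, 180) [ 0.4506 -0.0268  0.0005]
w14 (270, 150) [ 0.515  -0.008   0.0203]
w14 (270, 200) [ 0.5133 -0.0388  0.0205]
w14 (270, 240) [ 0.5118 -0.0663  0.0192]
w14 (272, 300) [ 0.5108 -0.1106  0.0206]
w14 (330, 200) [ 5.545e-01 -4.680e-02 -3.000e-04]
w14 (180, 180) [ 0.4527 -0.0272 -0.    ]
[ 0.51249613 -0.07050524  0.00579373] [0.45339805 0.56156671 0.43972754] 0.01467900589876911
```

Request:
send_rows([
  [0,0,0,0,0,0,-1],
  [0,0,0,0,0,0,-1],
  [0,0,0,0,0,0,-1],
  [0,0,0,0,0,0,-1],
  [0,0,0,0,0,0,-1],
], newtons=40)

```text
time: 13.78
tool_pos: [0.5125, -0.0705, 0.0058]
tool_rot: [179.8, -0.1, -3.1]
wrist_force: [0.6, -0.1, -0.3]
grip_width: 0.0003
```

Run:
```python
from station import r
from h import *
st=r.read_state();print(st["tool_pos"],st["tool_rot"],st["wrist_force"],st["moment"],st["grip_width"])
s=r.snapshot("wrist");s["Tw"]=camT(s,st);np.savez("w15.npz",**s); cv2.imwrite("pics/w15.png",s["img"])
t=r.snapshot("scene");cv2.imwrite("pics/s15.png",cv2.resize(t["img"][150:300,230:430],None,fx=4,fy=4))
c=cloud(s,s["Tw"])
for p in [(270,150),(270,200),(270,240),(330,200),(180,180)]: print(p,c[p[1],p[0]].round(4))
```

```text
[ 0.51254296 -0.07054943  0.0058034 ] [ 1.79846617e+02 -1.21478529e-01 -3.05832848e+00] [ 0.59082939 -0.1357651  -0.29584271] [-0.10367734  0.09654123 -0.03047273] 0.00033387240589095933
(270, 150) [ 0.515  -0.0081  0.0203]
(270, 200) [ 0.5133 -0.039   0.0199]
(270, 240) [ 0.5119 -0.0658  0.0204]
(330, 200) [ 0.5543 -0.0465  0.0007]
(180, 180) [ 0.4534 -0.0268  0.0022]
```

View pics/w15.png

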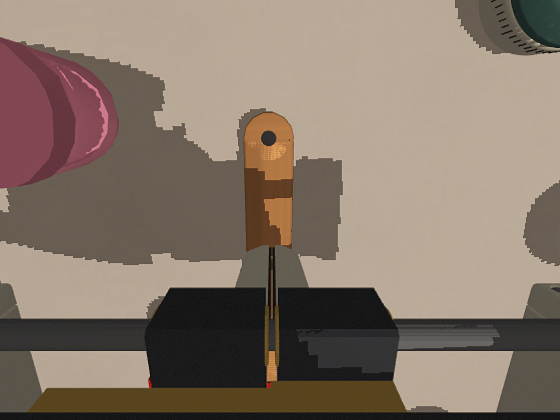

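View pics/s15.png

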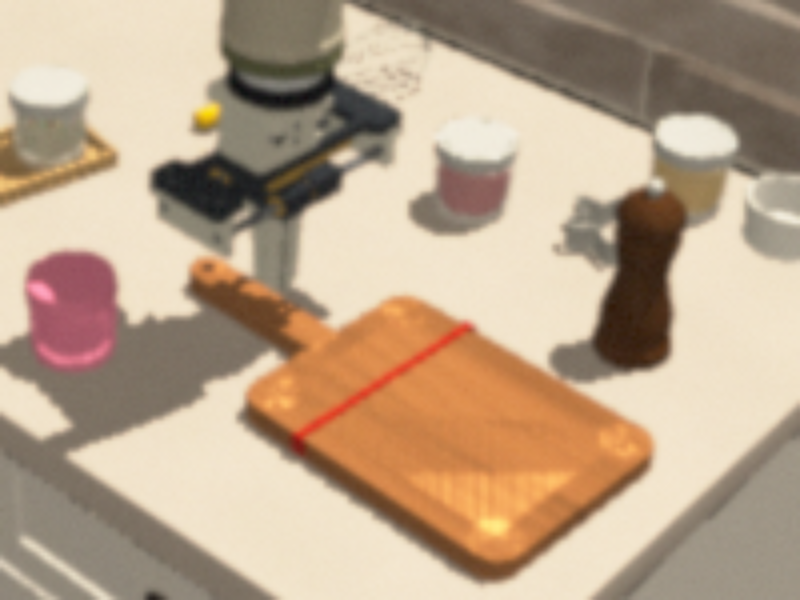

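Run:
```python
from h import *
for n,cols in (("w13",(206,200,338,344)),("w12",(206,338)),("w15",(258,265,285))):
    s=load(n+".npz");I=np.linalg.inv(s["camera_matrix"])
    for u in cols:
        for v in (240,244,248,252,256,262,270,280,290):
            d=s["depth"][v,u]; p=s["mount"]@np.r_[I@[u,v,1]*d,1]; print(n,u,v,p[:3].round(4),end="; ")
        print()
```

```text
w13 206 240 [-0.0466  0.003   0.0033]; w13 206 244 [-0.0466  0.0057  0.0025]; w13 206 248 [-0.0373 -0.0098 -0.0383]; w13 206 252 [-0.0364 -0.0095 -0.043 ]; w13 206 256 [-0.0353 -0.0096 -0.0483]; w13 206 262 [-0.0344 -0.0083 -0.0528]; w13 206 270 [-0.0335 -0.0064 -0.058 ]; w13 206 280 [-0.0338 -0.0007 -0.0582]; w13 206 290 [-0.0334  0.0032 -0.0613]; 
w13 200 240 [-0.0508  0.0027  0.0028]; w13 200 244 [-0.051   0.0059  0.0029]; w13 200 248 [-0.0408 -0.0097 -0.0381]; w13 200 252 [-0.0398 -0.0093 -0.0426]; w13 200 256 [-0.0385 -0.0096 -0.0482]; w13 200 262 [-0.0372 -0.0092 -0.0545]; w13 200 270 [-0.0349 -0.01   -0.0646]; w13 200 280 [-0.0337 -0.0078 -0.0703]; w13 200 290 [-0.0335 -0.0039 -0.0727]; 
w13 338 240 [0.0473 0.0026 0.0027]; w13 338 244 [0.0474 0.0055 0.0024]; w13 338 248 [ 0.0381 -0.0098 -0.0382]; w13 338 252 [ 0.0371 -0.0096 -0.0432]; w13 338 256 [ 0.0361 -0.0096 -0.0481]; w13 338 262 [ 0.0354 -0.008  -0.0521]; w13 338 270 [ 0.0339 -0.0073 -0.0594]; w13 338 280 [ 0.0339 -0.0025 -0.061 ]; w13 338 290 [ 0.034   0.0028 -0.0619]; 
w13 344 240 [0.0515 0.0024 0.0023]; w13 344 244 [0
[... 1348 characters left out ...]
5 265 240 [-0.0041 -0.0048 -0.0148]; w15 265 244 [-0.0041 -0.002  -0.015 ]; w15 265 248 [-0.0036 -0.0098 -0.0383]; w15 265 252 [-0.0035 -0.0098 -0.0436]; w15 265 256 [-0.0034 -0.0098 -0.0486]; w15 265 262 [-0.0033 -0.0094 -0.0549]; w15 265 270 [-0.0031 -0.0101 -0.0647]; w15 265 280 [-0.0029 -0.0093 -0.0728]; w15 265 290 [-0.0017 -0.0365 -0.1248]; 
w15 285 240 [ 0.0088 -0.0049 -0.0151]; w15 285 244 [ 0.0089 -0.0021 -0.015 ]; w15 285 248 [ 0.0079 -0.0092 -0.037 ]; w15 285 252 [ 0.0076 -0.0099 -0.0437]; w15 285 256 [ 0.0074 -0.0102 -0.0494]; w15 285 262 [ 0.0071 -0.0097 -0.0555]; w15 285 270 [ 0.0068 -0.0095 -0.0636]; w15 285 280 [ 0.0064 -0.0093 -0.0727]; w15 285 290 [ 0.0039 -0.0358 -0.1237];
```

Request:
send_rows([
  [-1.5,0,0,0,0,0,0.3],
  [-1.5,0,0,0,0,0,0.3],
  [-1.5,0,0,0,0,0,0.3],
  [-1.5,0,0,0,0,0,0.3],
  [-1.5,0,0,0,0,0,0.3],
  [-1.5,0,0,0,0,0,0.3],
  [-1.5,0,0,0,0,0,0.3],
  [-1.5,0,0,0,0,0,0.3],
])

```text
time: 14.55
tool_pos: [0.511, -0.0705, 0.0058]
tool_rot: [179.8, -0.1, -3.1]
wrist_force: [0.0, -0.2, -0.1]
grip_width: 0.0494
```

Request:
send_rows([
  [0,0,0,0,0,0,0.3],
  [0,0,0,0,0,0,0.3],
  [0,0,10,0,0,0,0.3],
  [0,0,20,0,0,0,0.3],
  [0,0,25,0,0,0,0.3],
  [0,0,30,0,0,0,0.3],
  [0,0,30,0,0,0,0.3],
])

```text
time: 15.13
tool_pos: [0.5096, -0.0702, -0.0261]
tool_rot: [179.9, 0.0, -3.1]
wrist_force: [-0.8, 0.4, -0.3]
grip_width: 0.0602
```

Run:
```python
from station import r
from h import *
st=r.read_state();print(st["tool_pos"],st["tool_rot"],st["wrist_force"],st["moment"],st["grip_width"])
s=r.snapshot("wrist");s["Tw"]=camT(s,st);np.savez("w16.npz",**s); cv2.imwrite("pics/w16.png",s["img"])
```

```text
[ 0.50956586 -0.07024356 -0.02612371] [ 1.79877805e+02  4.92579996e-02 -3.06490285e+00] [-0.76453548  0.37180016 -0.2528691 ] [-0.08989647  0.09932605 -0.03286857] 0.06021417423513176
```

View pics/w16.png

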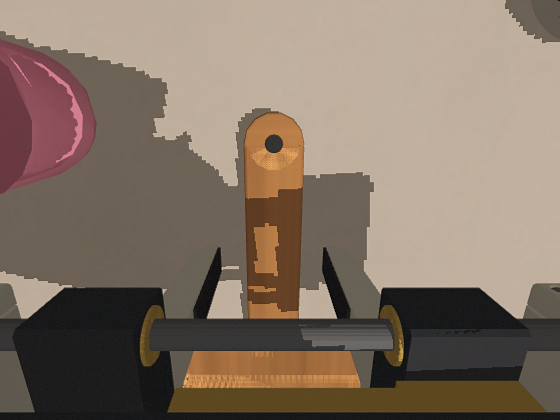

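Request:
send_rows([
  [0.5,0,4,0,0,0,0.3],
  [0.5,0,7,0,0,0,0.3],
  [0.5,0,7,0,0,0,0.3],
  [0.5,0,7,0,0,0,0.3],
])

```text
time: 15.52
tool_pos: [0.5115, -0.0706, -0.0313]
tool_rot: [179.9, -0.1, -3.1]
wrist_force: [0.6, 0.0, 0.1]
grip_width: 0.0602
```

Request:
send_rows([
  [0,0,0,0,0,0,-1],
  [0,0,0,0,0,0,-1],
  [0,0,0,0,0,0,-1],
  [0,0,0,0,0,0,-1],
  [0,0,0,0,0,0,-1],
  [0,0,0,0,0,0,-1],
  [0,0,0,0,0,0,-1],
  [0,0,0,0,0,0,-1],
], newtons=40)

```text
time: 16.18
tool_pos: [0.5115, -0.0706, -0.0311]
tool_rot: [179.9, -0.1, -3.1]
wrist_force: [-1.2, 0.1, 3.6]
grip_width: 0.0295
```

Run:
```python
from h import *
s=load("w3.npz");T=s["Tw"];c=cloud(s,T)
g=cv2.cvtColor(s["img"],cv2.COLOR_BGR2GRAY).astype(int)
for u in (165,175,185,205,380):
    # edge by depth jump
    z=c[220:260,u,2]; k=np.argmax(z<-.02); v=220+k-.5; print("w3",u,v,ray(s,(u,v),0,T).round(4), z[k-1:k+1].round(3))
s=load("w2.npz");T=s["Tw"];c=cloud(s,T)
for u in (200,215,225,335,345):
    z=c[240:320,u,2]; k=np.argmax(z<-.02); v=240+k-.5; print("w2",u,v,ray(s,(u,v),0,T).round(4), z[k-1:k+1].round(3))
for n in ("top0","t11"):
  s=load(n+".npz");c=cloud(s)
  for v in (120,135,180,260,270):
    z=c[v,380:430,2]; k=np.argmax(z<-.05); print(n,v,380+k-.5,ray(s,(380+k-.5,v),0).round(4))
s=load("scene0.npz");c=cloud(s)
for v in (225,240,255,270): 
    z=c[v,380:475,2]; k=np.argmax(z<-.05); print("sc",v,380+k-.5,ray(s,(380+k-.5,v),0).round(4))
```

```text
w3 165 237.5 [[ 0.3215 -0.3986  0.    ]] [ 0.   -0.37]
w3 175 237.5 [[ 0.3356 -0.3987  0.    ]] [ 0.    -0.366]
w3 185 237.5 [[ 0.3498 -0.3987  0.    ]] [ 0.    -0.367]
w3 205 237.5 [[ 0.3781 -0.3988  0.    ]] [-0.    -0.369]
w3 380 236.5 [[ 0.6261 -0.3968  0.    ]] [-0.   -0.37]
w2 200 282.5 [[ 0.348  -0.3984  0.    ]] [ 0.    -0.907]
w2 215 283.5 [[ 0.3722 -0.4     0.    ]] [-0.001 -0.911]
w2 225 283.5 [[ 0.3885 -0.3999  0.    ]] [-0.001 -0.911]
w2 335 283.5 [[ 0.567  -0.3984  0.    ]] [-0.001 -0.323]
w2 345 283.5 [[ 0.5833 -0.3983  0.    ]] [-0.    -0.327]
top0 120 404.5 [[ 0.8453 -0.4015  0.    ]]
top0 135 404.5 [[ 0.7961 -0.4014  0.    ]]
top0 180 404.5 [[ 0.6494 -0.4009  0.    ]]
top0 260 404.5 [[ 0.3916 -0.4001  0.    ]]
top0 270 404.5 [[ 0.3597 -0.4     0.    ]]
t11 120 404.5 [[ 0.8453 -0.4015  0.    ]]
t11 135 404.5 [[ 0.7961 -0.4014  0.    ]]
t11 180 404.5 [[ 0.6494 -0.4009  0.    ]]
t11 260 404.5 [[ 0.3916 -0.4001  0.    ]]
t11 270 404.5 [[ 0.3597 -0.4     0.    ]]
sc 225 463.5 [[ 0.889  -0.4203  0.    ]]
sc 240 448.5 [[ 0.7892 -0.4219  0.    ]]
sc 255 432.5 [[ 0.6953 -0.4213  0.    ]]
sc 270 416.5 [[ 0.6085 -0.4207  0.    ]]
```

Run:
```python
from h import *
from station import r
for n in ("w2","w12"):
    s=load(n+".npz");T=s["Tw"];c=cloud(s,T)
    m=(c[...,2]>.03)&(c[...,2]<.16)&(c[...,0]>.6)&(c[...,0]<.75)&(c[...,1]>-.36)&(c[...,1]<-.18)
    Q=c[m]; 
    if len(Q): print(n,len(Q),Q.min(0).round(3),Q.max(0).round(3))
s=load("scene0.npz");c=cloud(s); m=(c[...,2]>.01)&(c[...,2]<.16)&(c[...,0]>.61)&(c[...,0]<.75)&(c[...,1]>-.36)&(c[...,1]<-.18);Q=c[m];print(len(Q),Q.min(0).round(3),Q.max(0).round(3))
st=r.read_state();print(st["grip_width"],st["tool_pos"]);go(st,[.505,-.2845,-.031],[180,0,0])
```

```text
w2 3094 [ 0.649 -0.301  0.03 ] [ 0.697 -0.251  0.151]
722 [ 0.647 -0.31   0.01 ] [ 0.75  -0.18   0.151]
0.029480431931413805 [ 0.51145014 -0.07058412 -0.0311169 ]
shift [5.0, 214.0, 0.5] rot [0.0027, -0.0017, -0.0535] rows>= 5.1
```

Request:
send_rows([
  [0,2,0,0,0,0,-1],
  [0,8,0,0,0,-0.005,-1],
  [1,18,0,0,0,-0.012,-1],
  [1,30,0,0,0,-0.02,-1],
  [2,43,0,0,0,-0.028,-1],
  [2,56,0,0,0,-0.038,-1],
  [2,68,0,0,0,-0.045,-1],
  [3,78,0,0,0,-0.053,-1],
], newtons=50)

```text
time: 16.85
tool_pos: [0.5102, -0.1481, -0.0311]
tool_rot: [180.0, -0.1, -0.0]
wrist_force: [-0.9, 7.5, 3.0]
grip_width: 0.0299
```

Run:
```python
from station import r
from h import *
st=r.read_state();print(st["tool_pos"],st["tool_rot"],st["wrist_force"],st["moment"],st["grip_width"])
t=r.snapshot("top");np.savez("t17.npz",**t);cv2.imwrite("pics/t17.png",cv2.resize(t["img"][140:320,130:430],None,fx=2.6,fy=2.6))
go(st,[.505,-.2845,-.031],[180,0,0])
```

```text
[ 0.5102051  -0.14806476 -0.03112752] [ 1.79959318e+02 -9.16875832e-02 -1.35837472e-02] [-0.87602496  7.54458838  2.99349237] [ 1.19342972  0.37706443 -0.2429872 ] 0.02988676036849319
shift [-5.2, 136.4, -0.0] rot [0.0007, -0.0016, -0.0002] rows>= 3.3
```

View pics/t17.png

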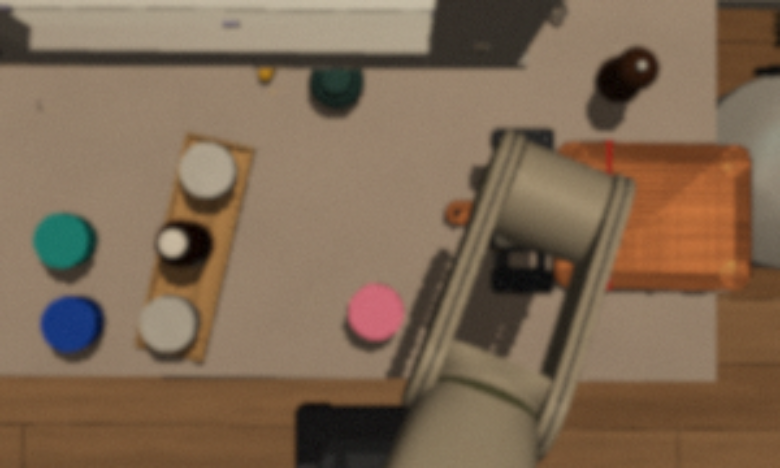

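Request:
send_rows([
  [0,4,0,0,0,0,-1],
  [-1,12,0,0,0,0,-1],
  [-1,24,0,0,0,0,-1],
  [-2,38,0,0,0,0,-1],
  [-3,54,0,0,0,0,-1],
  [-4,70,0,0,0,0,-1],
  [-4,84,0,0,0,0,-1],
  [-5,95,0,0,0,0,-1],
], newtons=55)

```text
time: 17.57
tool_pos: [0.5054, -0.2436, -0.031]
tool_rot: [179.9, -0.1, -0.0]
wrist_force: [1.0, 5.9, -0.2]
grip_width: 0.0294
```

Request:
send_rows([
  [0,8,0,0,0,0,-1],
  [0,14,0,0,0,0,-1],
  [0,19,0,0,0,0,-1],
  [0,22,0,0,0,0,-1],
  [0,22,0,0,0,0,-1],
])

```text
time: 17.98
tool_pos: [0.5052, -0.2658, -0.0308]
tool_rot: [179.9, -0.1, -0.0]
wrist_force: [-1.0, 1.6, 0.8]
grip_width: 0.0296
```

Run:
```python
from station import r
from h import *
st=r.read_state();print(st["tool_pos"],st["tool_rot"],st["wrist_force"],st["moment"],st["grip_width"])
t=r.snapshot("top");np.savez("t18.npz",**t);a=cv2.resize(t["img"][180:280,330:450],None,fx=4,fy=4)
s=r.snapshot("scene");np.savez("s18.npz",**s);b=cv2.resize(s["img"][220:340,330:430],None,fx=4,fy=4)[:400]
cv2.imwrite("pics/ts18.png",np.hstack([a[:400],b[:400]])[:, :800])
w=r.snapshot("wrist");w["Tw"]=camT(w,st);np.savez("w18.npz",**w);cv2.imwrite("pics/w18.png",w["img"])
for n,q in (("top",t),("scene",s)):
    hsv=cv2.cvtColor(q["img"],cv2.COLOR_BGR2HSV); v,u=np.mgrid[:420,:560]
    red=((hsv[...,0]<4)|(hsv[...,0]>172))&(hsv[...,1]>170)&(hsv[...,2]>70)&(u>300)&(u<430)&(v>180)&(v<330)
    L=ray(q,np.argwhere(red)[:,::-1],.02); L=L[(L[:,0]>.4)&(L[:,0]<.62)&(L[:,1]<-.3)&(L[:,1]>-.45)]
    if len(L)>5: k=np.polyfit(L[:,0],L[:,1],1); print(n,len(L),k,"y@.42,.6",np.polyval(k,[.42,.6]),L[:,0].min(),L[:,0].max())
```

```text
[ 0.50524036 -0.26579952 -0.03083541] [ 1.79855355e+02 -9.17924496e-02 -4.64385774e-02] [-0.99321407  1.64494577  0.76763448] [ 0.37204561  0.27120636 -0.01615279] 0.02957222789583058
top 9 [ 0.06748145 -0.42261897] y@.42,.6 [-0.39427676 -0.3821301 ] 0.5797973580189865 0.5925683728165005
scene 42 [ 0.01327778 -0.39035877] y@.42,.6 [-0.3847821 -0.3823921] 0.40267295041411805 0.5933159829460337
```

View pics/ts18.png

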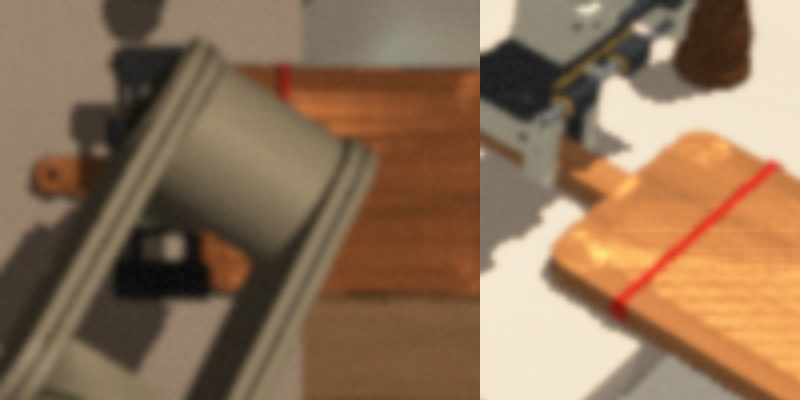

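View pics/w18.png

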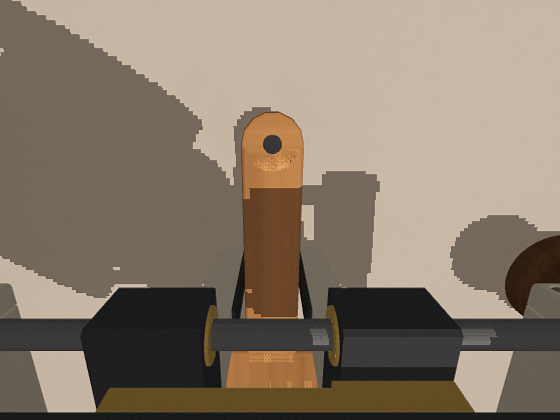

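Request:
send_rows([
  [0,3,0,0,0,0,-1],
  [0,7,0,0,0,0,-1],
  [0,11,0,0,0,0,-1],
  [0,14.5,0,0,0,0,-1],
  [0,17,0,0,0,0,-1],
  [0,17.5,0,0,0,0,-1],
  [0,17.5,0,0,0,0,-1],
])

```text
time: 18.72
tool_pos: [0.5055, -0.2825, -0.0306]
tool_rot: [179.9, -0.1, -0.0]
wrist_force: [0.3, 4.5, 2.1]
grip_width: 0.0293
```

Run:
```python
from station import r
from h import *
st=r.read_state();print(st["tool_pos"],st["tool_rot"],st["wrist_force"],st["moment"],st["grip_width"])
t=r.snapshot("top");np.savez("t19.npz",**t);a=cv2.resize(t["img"][180:280,330:430],None,fx=4,fy=4)
s=r.snapshot("scene");np.savez("s19.npz",**s);b=cv2.resize(s["img"][220:320,340:440],None,fx=4,fy=4)
cv2.imwrite("pics/ts19.png",np.hstack([a,b]))
for n,q in (("top",t),("scene",s)):
    hsv=cv2.cvtColor(q["img"],cv2.COLOR_BGR2HSV); v,u=np.mgrid[:420,:560]
    red=((hsv[...,0]<4)|(hsv[...,0]>172))&(hsv[...,1]>170)&(hsv[...,2]>70)&(u>300)&(u<430)&(v>180)&(v<330)
    L=ray(q,np.argwhere(red)[:,::-1],.02); L=L[(L[:,0]>.4)&(L[:,0]<.62)&(L[:,1]<-.3)&(L[:,1]>-.45)]
    if len(L)>5: k=np.polyfit(L[:,0],L[:,1],1); print(n,len(L),k,"y@.42,.6",np.polyval(k,[.42,.6]),L[:,1].mean(),L[:,0].min(),L[:,0].max())
    # edge: project candidates
    print(n,"edge px pred for y=-.400", proj(q,[[.38,-.4,0],[.65,-.4,0],[.75,-.4,0]]).round(1).tolist())
c=cloud(s); 
m=(c[...,1]<-.3)&(c[...,1]>-.54)&(c[...,0]>.4)&(c[...,0]<.62)&(c[...,2]>.012)&(c[...,2]<.035)
P=c[m]; A=np.c_[P[:,:2],np.ones(len(P))]; k=np.linalg.lstsq(A,P[:,2],rcond=None)[0]; print("board plane (scene)",k,len(P))
```

```text
[ 0.50545529 -0.2825083  -0.03064715] [ 1.79897671e+02 -1.07944203e-01 -1.49243650e-02] [0.29395851 4.54701102 2.12479368] [ 0.88590447  0.24456057 -0.08034454] 0.02930929095688559
top edge px pred for y=-.400 [[404.5, 263.6], [404.2, 179.8], [404.1, 149.1]]
scene 32 [ 0.01615994 -0.40814262] y@.42,.6 [-0.40135545 -0.39844666] -0.4007640670009516 0.4044896604035803 0.5920273049874227
scene edge px pred for y=-.400 [[361.2, 311.7], [417.6, 259.2], [435.2, 242.9]]
board plane (scene) [0.00392004 0.00387093 0.01934557] 4249
```

View pics/ts19.png

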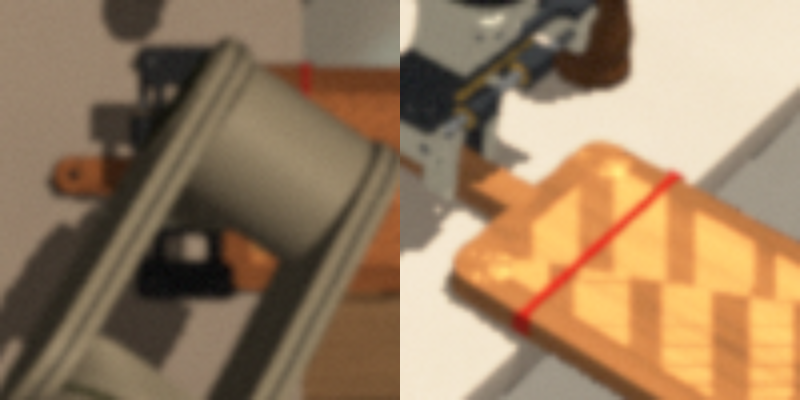

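Request:
send_rows([
  [0,0.5,0,0,0,0,-1],
  [0,1,0,0,0,0,-1],
  [0,1,0,0,0,0,-1],
  [0,1,0,0,0,0,-1],
  [0,1,0,0,0,0,-1],
  [0,1,0,0,0,0,-1],
  [0,1,0,0,0,0,-1],
  [0,1,0,0,0,0,-1],
])

```text
time: 19.48
tool_pos: [0.5054, -0.2832, -0.0307]
tool_rot: [179.9, -0.1, -0.0]
wrist_force: [0.1, 6.2, 2.3]
grip_width: 0.0296
```

Run:
```python
from station import r
from h import *
st=r.read_state();print(st["tool_pos"],st["tool_rot"],st["wrist_force"],st["moment"],st["grip_width"])
t=r.snapshot("top");np.savez("t20.npz",**t)
s=r.snapshot("scene");np.savez("s20.npz",**s)
cv2.imwrite("pics/fin.png",np.hstack([cv2.resize(t["img"][140:290,140:430],None,fx=1.6,fy=2.0),cv2.resize(s["img"][150:300,170:400],None,fx=1.4,fy=2.0)])[:, :800])
hsv=cv2.cvtColor(s["img"],cv2.COLOR_BGR2HSV); v,u=np.mgrid[:420,:560]
red=((hsv[...,0]<4)|(hsv[...,0]>172))&(hsv[...,1]>170)&(hsv[...,2]>70)&(u>300)&(u<430)&(v>180)&(v<330)
L=ray(s,np.argwhere(red)[:,::-1],.02); L=L[(L[:,0]>.4)&(L[:,0]<.62)&(L[:,1]<-.3)&(L[:,1]>-.45)];k=np.polyfit(L[:,0],L[:,1],1); print(np.polyval(k,[.42,.6]))
c=cloud(s); m=(c[...,1]<-.3)&(c[...,1]>-.54)&(c[...,0]>.4)&(c[...,0]<.62)&(c[...,2]>.012)&(c[...,2]<.035)
P=c[m]; A=np.c_[P[:,:2],np.ones(len(P))]; k=np.linalg.lstsq(A,P[:,2],rcond=None)[0]; print("plane",k, "z mean",P[:,2].mean())
c=cloud(t); m=(c[...,2]>.122)&(c[...,2]<.15)&(c[...,0]>.4)&(c[...,0]<.53)&(c[...,1]>.17)&(c[...,1]<.32); print("bottle cap top",c[m].mean(0),m.sum())
for lo,hi,x,y in ((.06,.08,.3754,.265),(.06,.08,.5566,.2215)):
    m=(c[...,2]>lo)&(c[...,2]<hi)&(np.hypot(c[...,0]-x,c[...,1]-y)<.05);print("jar",c[m].mean(0).round(4),m.sum())
```

```text
[ 0.50541774 -0.2832432  -0.0306684 ] [ 1.79906817e+02 -1.02278723e-01 -5.29669161e-03] [0.13271961 6.24813378 2.31720046] [ 1.13150929  0.22294536 -0.09841218] 0.029594263715119976
[-0.40207827 -0.40036954]
plane [0.00357402 0.00331833 0.01925368] z mean 0.01957181820324084
bottle cap top [0.47125303 0.24737427 0.13271177] 93
jar [0.3762 0.2624 0.0717] 374
jar [0.5582 0.2189 0.0716] 366
```

View pics/fin.png

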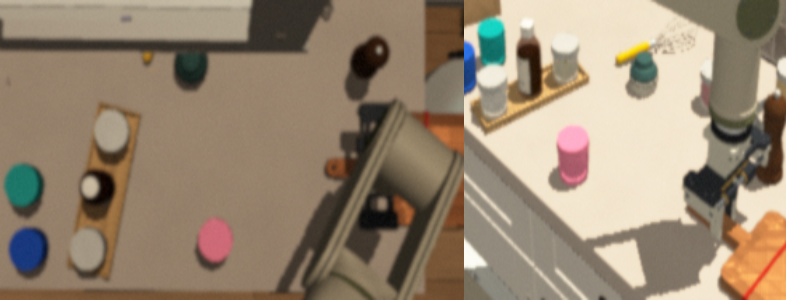

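```bash
python3 -c "
from station import r
print(r.close_job())"
```

```text
the job is handed in; nothing more can be done
None
```

The bottle stands let go in the tray's middle place, and the board is out over the end edge, still gripped. I handed the job in at about 19.6 s of the 51 s. No verdict was reported.

**What I did**
- I picked up the bottle, stood it between the jars and let go.
- I then gripped the handle and slid the board about 213 mm flat along the worktop. On the way I turned it about 3° so the line runs parallel to the edge. The grip is set to 55 N.

**Last checks**
- **Line and edge:** the line's two ends measured y = -0.402 and -0.400. The edge measured -0.398 to -0.403 in the wrist and top views. A rough depth-based edge measure in the scene view gave -0.42. I put that one down to it catching the worktop's side face, so I did not use it.
- **Board:** its tilt measured about 0.3° and its top face lay at z ≈ 19.6 mm, so it is flat. The fingers stood at 29.6 mm on the 30 mm handle.
- **Bottle:** it stood upright in the tray, and its cap centre was about 6 mm from the tray centre, which I had measured earlier.
- **Jars:** both measured within about 3 mm of where they were first seen.
- **Mill and timer:** neither looked moved in the pictures, but I did not measure them again.

**What went wrong on the way**
- **Finger length:** the fingertips end about 37 mm short of the stated TCP. Because of this the first grip on the handle closed on air, 4 cm too high. I saw it in the wrist depth picture and gripped again lower, without moving the board.
- **Bottle slip:** the same error made the bottle sit shallow in the fingers, and it turned about 12° while carried. I corrected that before setting it down.

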